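Lay tea for two

ROBOT

A 7-joint arm with a two-finger parallel gripper is mounted at the origin on the work surface. World frame = base frame: x ahead of the robot, y to its left, z up, the work surface at z = 0. Lengths are in m, angles in degrees, forces in N, time in s.
With the tool pointing down it reaches from about 0.425 to 0.875 m from the base axis. Payload 4.7 kg.
Tool frame: the origin (TCP) lies midway between the tips of the shut fingers; the grasp point (between the pads) lies 19 mm behind it; z points along the fingers, y is the direction in which the jaws open and shut (so a half turn about z gives the same grasp; the last joint's range is limited). The gripper opens to 87 mm and grips with 3 to 60 N. Pads are 19 mm wide; open, the fingers measure 117 mm over their backs; the gripper's body (75 mm by 190 mm) begins 51 mm behind the grasp point.
Start: joints at [-68.176, 18.392, -4.016, 83.108, 1.295, 78.541, -3.26], TCP at [0.233, 0.607, 0.223] pointing down, gripper open.
Joint ranges: [-163.93, 163.93], [-17.29, 119.83], [-79.2, 71.16], [3.27, 140.29], [-89.18, 269.18], [5.43, 117.66], [-154.24, 154.24]. Speed limits (degrees/s): [147.25, 147.25, 180, 180, 180, 180, 180].

INTERFACE

Orientations are given as [roll, pitch, yaw] about the fixed x, y, z axes, in that order (R = Rz(yaw) Ry(pitch) Rx(roll)).
In Python, from cell import env gives the robot as it stands. The module is installed in compiled form; this text tells all that it offers.
- The arm moves only by the tool servo_tool, never from a script. Its argument "plan" is a list of rows, each a list of 3 entries, a list of its own where there are three numbers: the opening, from 0 (shut) to 1 (fully open), then the shift along the tool's x, y, z in cm, then the turn, a rotation vector about the tool's x, y, z in degrees. A call has 1 to 20 rows; each row shifts and turns the pose as measured when the row begins, along the tool's axes as they then stand; what a row does not reach is not made up. A row lasts 1/12 s, in which the tool goes at most 41.7 mm and 7.16 degrees, less where a joint would pass 70% of its speed; a pose out of reach is approached as far as the arm can. A call is refused whole if a number of a shift passes 4.17 or a number of a turn 7.16, either way. A call with a gripper value outside its range is refused whole. The fingers move at their own pace and stop on an object; "force" is the grip in N (left out, the last holds). Time passes only in rows, so rows that do not move let the fingers close. It gives the time, the measured TCP pose, the force and the opening at its end, in the units of the state.
- env.get_obs(): the state, without advancing time (a new reading comes with each control period).
- env.read_camera(name): name is "scene" or "top"; returns a dict with "image" (480x640x3 uint8, blue, green, red), "fx", "fy", "cx", "cy" (pixels), "k1" (the pictures are not rectified: a ray, as slopes to the right and down, at radius r is drawn at 1 + k1 r^2 times it, then the intrinsics apply), "rvec" (rotation vector, rad) and "tvec" (3), from world to camera coordinates, as OpenCV has them. Camera axes: x right, y down, z forward; pixel columns grow to the right and rows downward; lengths in m; the calibration is good to about 2 mm. A picture is of the moment at which its call begins. There is no depth.
- env.sign_off(): hands the job in, once; it reports no verdict.
The state is a dict: "time_s": time; "qpos": joint angles; "joint_velocities": joint speeds; "effort": joint torques, N m; "tool_pos": TCP position; "tool_rot": TCP orientation; "force": force on the tool from outside, world axes, zero at the start; "wrist_torque": the same for the moment, N m; "grip_width": finger opening in m.
Only numpy, scipy, OpenCV 4.12 (cv2) and the standard library are available. Lean on these libraries where they do the work, as an engineer would, in place of code of your own. Each camera call takes 0.05 s, during which the arm holds its last target. There are 200 camera calls.

TASK

Lay tea for two, the blue place first: set the blue cup upright in the middle of the blue saucer, then stand the red-knobbed infuser upright in it; after that set the white cup on the white saucer in the same way and stand the green-knobbed infuser in that. Set each thing down gently rather than dropping it, and leave the saucers and everything else on the table where they stand.

Things in the scene. Friction and masses are not known exactly. Their poses are not given: they have to be found in the camera images.
- saucer_blue: blue saucer, loose on the table, 132 mm in diameter, rim 14 mm high; flat inside in the middle over about 75 mm, this floor being 6 mm above the underside (a cup stands on it). The origin is the centre of its underside; z is up.
- saucer_white: white saucer, loose on the table, 132 mm in diameter, rim 14 mm high; flat inside in the middle over about 75 mm, this floor being 6 mm above the underside (a cup stands on it). The origin is the centre of its underside; z is up.
- cup_blue_mid (a point): blue tea cup without a handle, standing upright and empty, 78 mm high, outside diameter 64 mm over its straight upper part (from 12 mm above its underside to the rim; the foot below narrows to 50 mm), wall 4 mm, so 56 mm clear inside; inner floor 5 mm above its underside; about 0.2 kg. This point is at its centre, half-way up: 39 mm above its underside. z is up along its axis.
- cup_white_mid (a point): white tea cup without a handle, standing upright and empty, 78 mm high, outside diameter 64 mm over its straight upper part (from 12 mm above its underside to the rim; the foot below narrows to 50 mm), wall 4 mm, so 56 mm clear inside; inner floor 5 mm above its underside; about 0.2 kg. This point is at its centre, half-way up: 39 mm above its underside. z is up along its axis.
- infuser_red_mid (a point): tea infuser standing upright: a closed steel cylinder 36 mm in diameter with dark bands and a red cap, and on top of that a round red knob 24 mm in diameter and 38 mm tall to hold it by (from 74 to 112 mm above its underside). 112 mm high in all, about 90 g, heavy at the bottom. This point is at its centre, half-way up: 56 mm above its underside, 37 mm below the middle of the knob. z is up along its axis.
- infuser_green_mid (a point): tea infuser standing upright: a closed steel cylinder 36 mm in diameter with dark bands and a green cap, and on top of that a round green knob 24 mm in diameter and 38 mm tall to hold it by (from 74 to 112 mm above its underside). 112 mm high in all, about 90 g, heavy at the bottom. This point is at its centre, half-way up: 56 mm above its underside, 37 mm below the middle of the knob. z is up along its axis.
- jam_mid (a point): jam jar of amber glass with a yellow lid, diameter 60 mm, 85 mm high; this point is half-way up its axis. Not part of the job: leave it standing where it is.
- house_mid (a point): small wooden ornament house with a dark pitched roof, 46 x 42 mm, 83 mm high; this point is on its axis 40 mm above the table. Not part of the job: leave it standing where it is.
- sugar_mid (a point): brown terracotta sugar bowl with its lid on, diameter 64 mm, 70 mm high; this point is on its axis 35 mm above the table. Not part of the job: leave it standing where it is.
- tin_mid (a point): grey-green tea tin with a brass lid, diameter 58 mm, 74 mm high; this point is half-way up its axis. Not part of the job: leave it standing where it is.
Not all that is in view belongs to the job. What is shaped like the saucer_blue but brown is not meant.

How it is judged:
By the outcome, as a careful person would: the job done as asked, in the order asked, and still so for the second after the job is handed in, with the robot touching nothing.
It also fails if it takes over 120 s, if anything falls off the work surface, if the arm or the gripper's body presses on something with over 40 N, if the wrist force passes 120 N, or if a joint passes its speed limit or range.

## Working session

There is one attempt and no reset: what is moved stays moved. The work goes in short steps, Python scripts to look and compute and a tool call to move; the robot and the scene stay as the last step left them, time stands still between calls to the robot, and variables do not carry over. Pictures are saved under pics/ and viewed, about 12 in all and at most 16, crops included, and the job is handed in when it is done.

Besides the shell and the picture viewer there is one more tool, called after ">>>" as name(argument=value, ...) on one line, values as JSON. servo_tool: Moves the arm, as the interface text tells. Its arguments: {"type":"object","properties":{"plan":{"type":"array"},"force":{"type":"number"}},"required":["plan"]}

```bash
mkdir -p pics
python3 - <<'E'
from cell import env
import cv2
o=env.get_obs()
print({k:o[k] for k in ("time_s","tool_pos","tool_rot","grip_width","force")})
for n in("scene","top"):
    c=env.read_camera(n);cv2.imwrite(f"pics/{n}0.png",c["image"])
    print(n,{k:v for k,v in c.items() if k!="image"})
E
```

```text
{'time_s': 0.0, 'tool_pos': array([0.23296387, 0.60621362, 0.22146874]), 'tool_rot': array([-1.79890320e+02,  6.33375090e-03,  1.58984803e+02]), 'grip_width': 0.08709478811114273, 'force': array([ 0.06821357, -0.37155858,  0.25422203])}
scene {'fx': 600.6999471365689, 'fy': 600.6999471365689, 'cx': 314.3279175239431, 'cy': 232.98743282955311, 'k1': 0.06621907659609752, 'rvec': array([ 2.25379653,  1.08153304, -0.40347479]), 'tvec': array([-0.30871491, -0.24188779,  1.92179299])}
top {'fx': 511.9709794360644, 'fy': 511.9709794360644, 'cx': 315.90407355909235, 'cy': 238.51737450687747, 'k1': -0.03570670718648478, 'rvec': array([ 2.17929459, -2.17516432,  0.09040884]), 'tvec': array([0.01400634, 0.44009717, 1.06386835])}
```

View pics/top0.png

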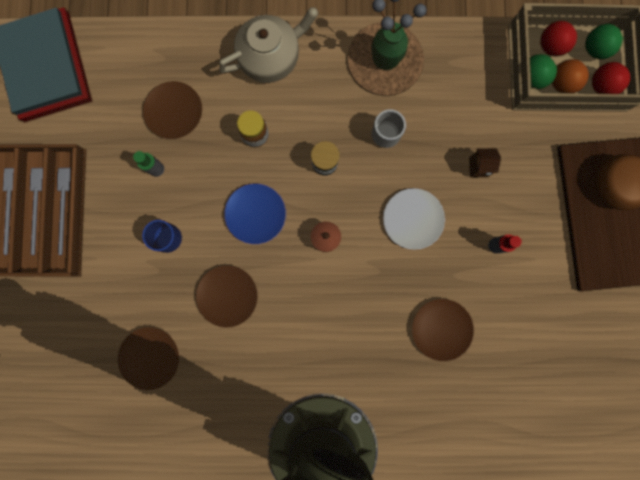

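View pics/scene0.png

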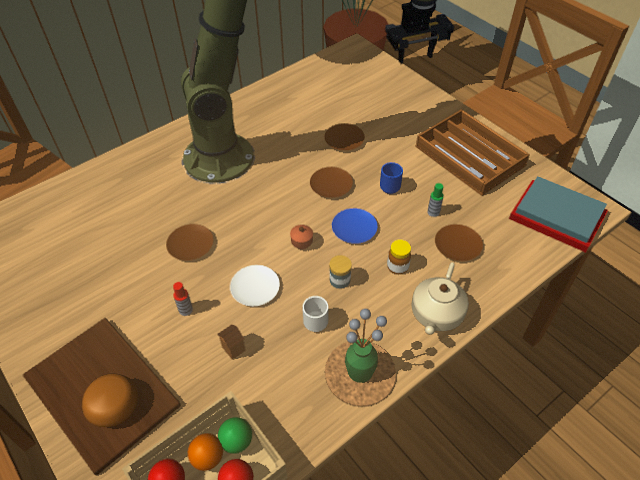

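The top view shows the blue saucer at (255,213), blue cup (162,236), green infuser (150,162), white cup (389,128), white saucer (414,219) and red infuser (505,243). The jam jar is at (252,128), tin (325,157), sugar bowl (326,236) and house (485,162). The gripper isn't in either picture, so I'll project the TCP to check that while I measure.

```bash
cat > h.py <<'E'
import numpy as np, cv2
from cell import env
def cam(n):
    c=env.read_camera(n); c["R"]=cv2.Rodrigues(c["rvec"])[0]; c["C"]=-c["R"].T@c["tvec"]; return c
def ray(c,uv):
    d=(np.array(uv,float)-[c["cx"],c["cy"]])/[c["fx"],c["fy"]]
    s=d.copy()
    for _ in range(20): s=d/(1+c["k1"]*(s@s))
    return c["R"].T@np.r_[s,1]
def onplane(c,uv,z):
    r=ray(c,uv); return c["C"]+r*(z-c["C"][2])/r[2]
def proj(c,p):
    q=c["R"]@np.asarray(p,float)+c["tvec"]; s=q[:2]/q[2]; s=s*(1+c["k1"]*(s@s)); return s*[c["fx"],c["fy"]]+[c["cx"],c["cy"]]
def tri(cs,uvs):
    A=np.zeros((3,3));b=np.zeros(3);L=[]
    for c,uv in zip(cs,uvs):
        r=ray(c,uv);r/=np.linalg.norm(r);P=np.eye(3)-np.outer(r,r);A+=P;b+=P@c["C"];L.append((P,c["C"]))
    x=np.linalg.solve(A,b); return x,[np.linalg.norm(P@(x-C)) for P,C in L]
def blob(c,box,f):
    "largest contour of mask f(h,s,v) within box x0,y0,x1,y1 -> contour in full pixels"
    x0,y0,x1,y1=box; im=c["image"][y0:y1,x0:x1]; h,s,v=[a.astype(int) for a in cv2.split(cv2.cvtColor(im,cv2.COLOR_BGR2HSV))]
    m=f(h,s,v).astype(np.uint8)*255
    cs,_=cv2.findContours(m,cv2.RETR_EXTERNAL,cv2.CHAIN_APPROX_NONE)
    k=max(cs,key=cv2.contourArea); return (k[:,0]+[x0,y0]).astype(np.float32)
def cen(k):
    m=cv2.moments(k.reshape(-1,1,2)); return np.array([m["m10"],m["m01"]])/m["m00"]
BLUE=lambda h,s,v:(abs(h-115)<15)&(s>110)&(v>30)
RED=lambda h,s,v:((h<6)|(h>172))&(s>170)&(v>60)
GREEN=lambda h,s,v:(abs(h-65)<18)&(s>120)&(v>40)
YEL=lambda h,s,v:(abs(h-27)<6)&(s>180)&(v>60)
GREY=lambda h,s,v:(s<60)&(v>60)
def circ(c,k,z):
    "hull of contour cast onto plane z, circle fit centre, radius"
    P=np.array([onplane(c,p,z)[:2] for p in cv2.convexHull(k)[:,0]]); 
    A=np.c_[2*P,np.ones(len(P))]; s=np.linalg.lstsq(A,(P**2).sum(1),rcond=None)[0]
    return s[:2],np.sqrt(s[2]+s[:2]@s[:2])
E
python3 - <<'E'
from h import *
np.set_printoptions(precision=4,suppress=True)
T=cam("top");S=cam("scene");o=env.get_obs()
print("C",T["C"],S["C"],"tcp",proj(T,o["tool_pos"]),proj(S,o["tool_pos"]),proj(S,[0,0,0]),proj(T,[0,0,0]))
for n,c,b,f in[("sblue",T,(215,175,295,250),BLUE),("swhite",T,(375,182,452,255),GREY),("sblueS",S,(325,200,385,250),BLUE),("swhiteS",S,(222,258,288,312),GREY)]:
    k=blob(c,b,f);print(n,cen(k),*circ(c,k,.014))
for n,bt,bs,f in[("redknobcap",(490,228,525,258),(165,275,200,320),RED),("green",(125,145,170,180),(420,180,450,220),GREEN),("cupb",(135,212,190,258),(375,155,410,200),BLUE),("cupw",(368,104,412,150),(298,292,334,335),GREY),("jam lid",(232,105,272,140),(385,235,415,262),YEL)]:
    a=blob(T,bt,f);b=blob(S,bs,f)
    print(n,cen(a),cen(b),*tri([T,S],[cen(a),cen(b)]),cv2.boundingRect(a),cv2.boundingRect(b))
for n,uv,z in[("jam",(251,124),.085),("tin",(326,154),.074),("sugar",(326,236),.045),("house",(485,162),.06)]: print(n,onplane(T,uv,z))
big=np.hstack([cv2.resize(T["image"][y:y+48,x:x+60],None,fx=6,fy=6,interpolation=2) for x,y in((132,212),(360,104))])
cv2.imwrite("pics/cups.png",big)
E
```

```text
C [0.3484 0.0128 1.0973] [ 1.3031 -0.6173  1.3297] tcp [-28.7573 347.9267] [414.1692  58.4829] [217.566  157.1714] [322.6032 449.0122]
sblue [254.3897 213.3129] [0.4946 0.1463] 0.06340803622121284
swhite [413.3726 218.2784] [ 0.4845 -0.193 ] 0.06633678770653187
sblueS [354.2278 225.3379] [0.4971 0.1453] 0.06391944755958867
swhiteS [254.4325 285.0966] [ 0.4869 -0.1944] 0.06539813477448762
redknobcap [509.6289 242.4759] [177.9369 291.3754] [ 0.4266 -0.3741  0.0813] [np.float64(0.0016980308272447017), np.float64(0.001698030827244638)] (500, 235, 21, 17) (174, 282, 13, 19)
green [143.7178 160.1785] [437.2682 192.1165] [0.5943 0.3655 0.0815] [np.float64(0.001220452648299048), np.float64(0.0012204526482989628)] (133, 153, 21, 17) (431, 183, 12, 18)
cupb [160.7498 235.8411] [390.6921 177.3664] [0.4425 0.3362 0.0416] [np.float64(0.0011585423818403417), np.float64(0.00115854238184045)] (143, 220, 37, 31) (380, 163, 23, 30)
cupw [389.7938 125.9066] [315.1079 313.2184] [ 0.6747 -0.139   0.0512] [np.float64(0.000664486830492079), np.float64(0.0006644868304920896)] (374, 109, 32, 38) (303, 296, 25, 36)
jam lid [nan nan] [400.1938 248.7466] [nan nan nan] [np.float64(nan), np.float64(nan)] (246, 135, 1, 1) (390, 240, 21, 19)
jam [0.6673 0.1468 0.085 ]
tin [ 0.6081 -0.0055  0.074 ]
sugar [ 0.4431 -0.006   0.045 ]
house [ 0.596  -0.3347  0.06  ]h.py:26: RuntimeWarning: invalid value encountered in divide
  m=cv2.moments(k.reshape(-1,1,2)); return np.array([m["m10"],m["m01"]])/m["m00"]
```

View pics/cups.png

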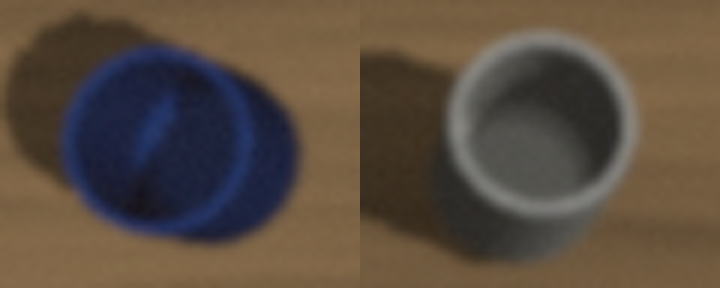

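The crop shows the cup rims: blue rim centre at about (157.9,234.9), white at about (390,124), in full-image pixels. Next I'll cast these onto the rim plane and check clearance to the flowers. Meanwhile I'll start turning the tool to yaw 90, which puts the jaws along x.

>>> servo_tool(plan=[[1,[0,0,0],[0,0,7]],[1,[0,0,0],[0,0,7]],[1,[0,0,0],[0,0,7]],[1,[0,0,0],[0,0,7]],[1,[0,0,0],[0,0,7]],[1,[0,0,0],[0,0,7]],[1,[0,0,0],[0,0,7]],[1,[0,0,0],[0,0,7]],[1,[0,0,0],[0,0,7]],[1,[0,0,0],[0,0,6]]], force=15)

```text
time_s: 1.03
tool_pos: [0.2324, 0.6046, 0.2183]
tool_rot: [-179.9, 0.4, 88.1]
force: [-0.0, -0.8, -0.5]
grip_width: 0.0872
```

```bash
cat >> h.py <<'E'
from scipy.spatial.transform import Rotation as Ro
def delta(target,yaw=90):
    "shift (cm, tool axes) and turn to reach target TCP pointing down"
    o=env.get_obs(); R=Ro.from_euler("xyz",o["tool_rot"],degrees=True); W=Ro.from_euler("xyz",[180,0,yaw],degrees=True)
    print("t",o["time_s"],"tcp",o["tool_pos"].round(4),"rot",o["tool_rot"].round(1),"w",round(o["grip_width"],4),"F",o["force"].round(1))
    if target is not None: print("shift cm",(100*R.inv().apply(np.array(target)-o["tool_pos"])).round(2),"turn",np.degrees((R.inv()*W).as_rotvec()).round(1))
E
python3 - <<'E'
from h import *
T=cam("top");S=cam("scene")
print("cupb",onplane(T,(157.9,234.9),.078),"cupw",onplane(T,(390,124),.078))
for p in((.4425,.336),(.675,-.139)): print(proj(S,(*p,.078)),proj(S,(*p,.0)))
for uv in((380,5),(420,10),(390,45)): print(onplane(T,uv,.15))
for b,u in(((.4266,-.3741),(0,0)),((.5943,.3655),0)): print(proj(T,(*b,.112)),proj(S,(*b,.112)),proj(T,(*b,0)),proj(S,(*b,0)))
delta((.442,.336,.15))
E
```

```text
cupb [0.44173729 0.33190988 0.078     ] cupw [ 0.66995636 -0.13608843  0.078     ]
[392.07218379 168.52086695] [389.82422035 186.92215309]
[314.76906833 307.50694789] [315.17076272 324.03730751]
[ 0.8856574  -0.10936048  0.15      ]
[ 0.87586516 -0.18722575  0.15      ]
[ 0.80400296 -0.12766983  0.15      ]
[516.29927591 241.72689627] [176.29720059 284.44822569] [496.23496691 245.80131947] [184.51817133 308.97215865]
[137.98377946 156.17646619] [438.45599253 184.77377889] [155.7039363  168.67406372] [432.81078614 211.38594508]
t 1.1333 tcp [0.2324 0.6046 0.2183] rot [-179.9    0.4   88.4] w 0.0873 F [-0.1  0.2  0. ]
shift cm [-26.24  21.7    6.96] turn [-0.1  0.4 -1.6]
```

>>> servo_tool(plan=[[1,[-2.7,2.1,0.7],[0,0,-1.6]],[1,[-2.7,2.1,0.7],[0,0,0]],[1,[-2.7,2.1,0.7],[0,0,0]],[1,[-2.7,2.1,0.7],[0,0,0]],[1,[-2.7,2.1,0.7],[0,0,0]],[1,[-2.7,2.1,0.7],[0,0,0]],[1,[-2.7,2.1,0.7],[0,0,0]],[1,[-2.7,2.1,0.7],[0,0,0]],[1,[-2.7,2.1,0.7],[0,0,0]],[1,[-2.7,2.1,0.7],[0,0,0]],[1,[0,0,0],[0,0,0]],[1,[0,0,0],[0,0,0]]])

```text
time_s: 2.13
tool_pos: [0.4525, 0.3287, 0.1439]
tool_rot: [-179.7, 0.2, 93.2]
force: [-1.2, 0.4, 1.0]
grip_width: 0.0872
```

Run:
```python
from h import *
delta((.443,.334,.11))
T=cam("top");S=cam("scene")
a=cv2.resize(T["image"][180:290,80:240],(640,440),interpolation=2);
b=cv2.resize(S["image"][90:230,330:490],(503,440),interpolation=2)
cv2.imwrite("pics/a1.png",cv2.resize(np.hstack([a,b]),(800,308)))
```

```text
t 2.1333 tcp [0.4525 0.3287 0.1439] rot [-179.7    0.2   93.2] w 0.0872 F [-1.2  0.4  1. ]
shift cm [ 0.59 -0.9   3.39] turn [-0.3  0.2  3.2]
```

View pics/a1.png

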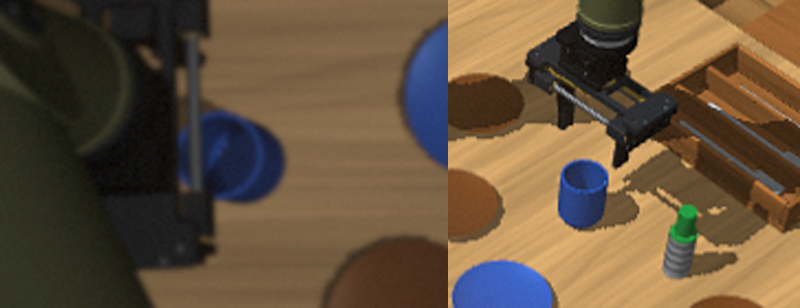

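The arm hangs over the blue cup; the fingertips in the scene view are at about (388,140) and (408,161). I'll correct the pose, then compare the fingertips with the projected TCP.

>>> servo_tool(plan=[[1,[0.3,-0.5,0.6],[0,0,3.2]],[1,[0.3,-0.4,0.7],[0,0,0]],[1,[0,0,0.7],[0,0,0]],[1,[0,0,0],[0,0,0]],[1,[0,0,0],[0,0,0]]])

```text
time_s: 2.65
tool_pos: [0.4392, 0.341, 0.1236]
tool_rot: [-179.8, 0.1, 90.9]
force: [-0.5, 0.3, 0.2]
grip_width: 0.0868
```

Run:
```python
from h import *
delta((.443,.334,.11))
T=cam("top");S=cam("scene");o=env.get_obs();t=o["tool_pos"]
im=S["image"].copy()
b=cv2.resize(im[110:210,345:465],(720,600),interpolation=2)
for p,col in((t,(0,255,0)),(t+[.0435,0,0],(0,255,255)),(t-[.0435,0,0],(0,255,255)),((.443,.334,.078),(0,0,255)),((.443,.334,0),(0,0,255))):
    u=(proj(S,p)+.5-[345,110])*6; cv2.circle(b,tuple(int(i) for i in u),4,col,-1)
P=np.array([proj(S,(.443+.032*np.cos(a),.334+.032*np.sin(a),.078)) for a in np.linspace(0,6.3,60)])
cv2.polylines(b,[((P+.5-[345,110])*6).astype(int)],True,(0,0,255),1)
cv2.imwrite("pics/a2.png",b)
```

```text
t 2.65 tcp [0.4392 0.341  0.1236] rot [-1.798e+02  1.000e-01  9.090e+01] w 0.0868 F [-0.5  0.3  0.2]
shift cm [-0.7   0.37  1.36] turn [-0.2  0.1  0.9]
```

View pics/a2.png

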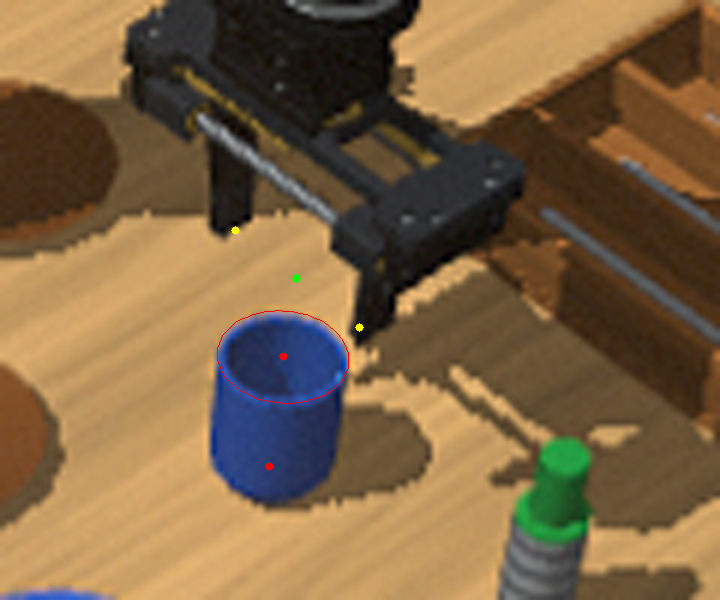

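The fingertips match the projected TCP, and the predicted rim at (.443,.334) matches the picture to within about 0.5 px. Next I'll correct and descend part of the way.

>>> servo_tool(plan=[[1,[-0.3,0.2,0.3],[0,0,0.9]],[1,[-0.2,0.1,0.3],[0,0,0]],[1,[0,0,0.3],[0,0,0]],[1,[0,0,0.3],[0,0,0]],[1,[0,0,0],[0,0,0]],[1,[0,0,0],[0,0,0]]])

```text
time_s: 3.25
tool_pos: [0.4441, 0.3346, 0.1112]
tool_rot: [-179.9, 0.1, 89.8]
force: [-0.5, 0.1, 0.8]
grip_width: 0.0871
```

```bash
python3 -c "
from h import *
delta((.443,.334,.031))"
```

```text
t 3.25 tcp [0.4441 0.3346 0.1112] rot [-1.799e+02  1.000e-01  8.980e+01] w 0.0871 F [-0.5  0.1  0.8]
shift cm [-0.05 -0.09  8.02] turn [-0.1  0.1 -0.2]
```

>>> servo_tool(plan=[[1,[0,-0.1,1],[0,0,0]],[1,[0,0,1],[0,0,0]],[1,[0,0,1],[0,0,0]],[1,[0,0,1],[0,0,0]],[1,[0,0,1],[0,0,0]],[1,[0,0,1],[0,0,0]],[1,[0,0,1],[0,0,0]],[1,[0,0,0.5],[0,0,0]],[1,[0,0,0],[0,0,0]],[1,[0,0,0],[0,0,0]]])

```text
time_s: 4.08
tool_pos: [0.4412, 0.3335, 0.0258]
tool_rot: [-179.7, 0.2, 89.9]
force: [0.4, 0.5, 0.7]
grip_width: 0.0872
```

>>> servo_tool(plan=[[0,[0,0,0],[0,0,0]],[0,[0,0,0],[0,0,0]],[0,[0,0,0],[0,0,0]],[0,[0,0,0],[0,0,0]],[0,[0,0,0],[0,0,0]],[0,[0,0,0],[0,0,0]],[0,[0,0,0],[0,0,0]],[0,[0,0,0],[0,0,0]],[0,[0,0,0],[0,0,0]],[0,[0,0,0],[0,0,0]]], force=15)

```text
time_s: 4.92
tool_pos: [0.4424, 0.3344, 0.0276]
tool_rot: [-179.8, 0.1, 89.9]
force: [0.9, -0.6, -0.8]
grip_width: 0.0626
```

>>> servo_tool(plan=[[0,[0,0,-0.5],[0,0,0]],[0,[0,0,-1],[0,0,0]],[0,[0,0,-1.5],[0,0,0]],[0,[0,0,-1.5],[0,0,0]],[0,[0,0,-1],[0,0,0]],[0,[0,0,-0.5],[0,0,0]],[0,[0,0,0],[0,0,0]],[0,[0,0,0],[0,0,0]]])

```text
time_s: 5.58
tool_pos: [0.4422, 0.3341, 0.093]
tool_rot: [-179.8, 0.1, 89.8]
force: [-0.7, 0.9, -2.3]
grip_width: 0.0623
```

Run:
```python
from h import *
delta((.496,.146,.095))
S=cam("scene");o=env.get_obs();t=o["tool_pos"]
b=cv2.resize(S["image"][110:210,345:465],(720,600),interpolation=2)
for z in(.0504,-.0276):
  P=np.array([proj(S,(t[0]+.032*np.cos(a),t[1]+.032*np.sin(a),t[2]+z)) for a in np.linspace(0,6.3,60)])
  cv2.polylines(b,[((P+.5-[345,110])*6).astype(int)],True,(0,0,255),1)
cv2.imwrite("pics/a3.png",b)
```

```text
t 5.5833 tcp [0.4422 0.3341 0.093 ] rot [-1.798e+02  1.000e-01  8.980e+01] w 0.0623 F [-0.7  0.9 -2.3]
shift cm [-18.79   5.44  -0.17] turn [-0.2  0.1 -0.2]
```

View pics/a3.png

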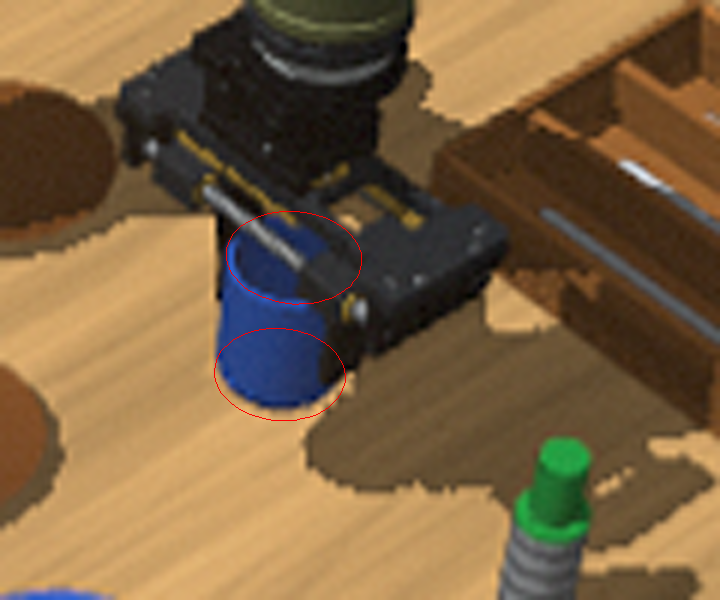

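The blue cup is held upright, and its outline agrees with the rim predicted from the TCP. Next I'll carry it over the blue saucer.

>>> servo_tool(plan=[[0,[-0.7,0.2,0],[0,0,0]],[0,[-1.5,0.4,0],[0,0,0]],[0,[-2,0.6,0],[0,0,0]],[0,[-2,0.6,0],[0,0,0]],[0,[-2,0.6,0],[0,0,0]],[0,[-2,0.6,0],[0,0,0]],[0,[-2,0.6,0],[0,0,0]],[0,[-2,0.6,0],[0,0,0]],[0,[-1.5,0.4,0],[0,0,0]],[0,[-1,0.3,0],[0,0,0]],[0,[-0.5,0.2,0],[0,0,0]],[0,[0,0,0],[0,0,0]],[0,[0,0,0],[0,0,0]]])

```text
time_s: 6.72
tool_pos: [0.489, 0.1465, 0.084]
tool_rot: [-179.0, 0.7, 89.9]
force: [0.3, 0.8, -2.1]
grip_width: 0.0622
```

Run:
```python
from h import *
delta((.496,.146,.0336))
S=cam("scene");T=cam("top")
for c,b in((S,(320,195,390,255)),):
    k=blob(c,b,BLUE);print(cen(k))
cv2.imwrite("pics/a4.png",cv2.resize(S["image"][130:260,290:440],(690,598),interpolation=2))
```

```text
t 6.7167 tcp [0.489  0.1465 0.084 ] rot [-179.     0.7   89.9] w 0.0622 F [ 0.3  0.8 -2.1]
shift cm [0.01 0.79 5.02] turn [-1.   0.7 -0.1]
[353.13015873 223.13042328]
```

View pics/a4.png

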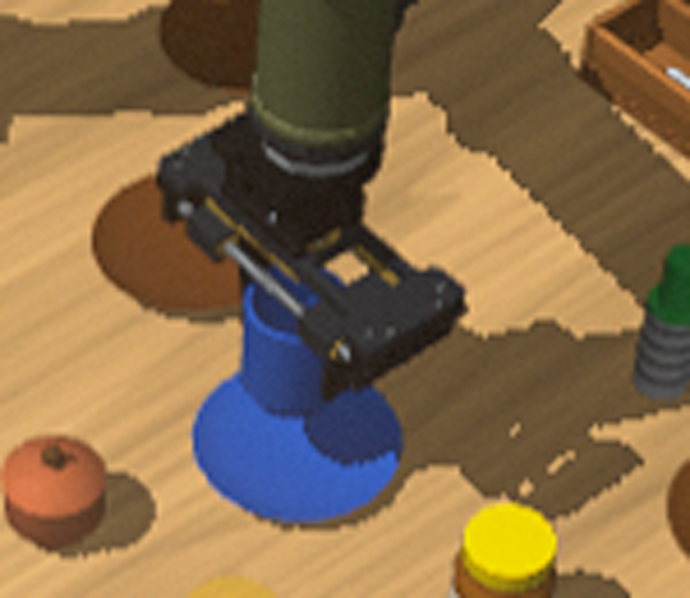

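The cup hangs over the blue saucer and the saucer hasn't moved. I'll fix the 8 mm x offset and the 1° tilt, then lower it.

>>> servo_tool(plan=[[0,[0,0.4,0.5],[-0.5,0.4,0]],[0,[0,0.3,0.7],[-0.5,0.3,0]],[0,[0,0,0.7],[0,0,0]],[0,[0,0,0.6],[0,0,0]],[0,[0,0,0.4],[0,0,0]],[0,[0,0,0],[0,0,0]],[0,[0,0,0],[0,0,0]],[0,[0,0,0],[0,0,0]]])

```text
time_s: 7.48
tool_pos: [0.4949, 0.1529, 0.0516]
tool_rot: [180.0, -0.1, 90.5]
force: [-0.1, -0.3, -2.4]
grip_width: 0.0628
```

```bash
python3 -c "
from h import *
delta((.496,.146,.0336))"
```

```text
t 7.4833 tcp [0.4949 0.1529 0.0516] rot [ 1.80e+02 -1.00e-01  9.05e+01] w 0.0628 F [-0.1 -0.3 -2.4]
shift cm [-0.69  0.1   1.8 ] turn [ 0.  -0.1  0.5]
```

>>> servo_tool(plan=[[0,[-0.3,0,0.2],[0,0,0]],[0,[-0.3,0.1,0.3],[0,0,0]],[0,[0,0,0.3],[0,0,0]],[0,[0,0,0.2],[0,0,0]],[0,[0,0,0],[0,0,0]],[0,[0,0,0],[0,0,0]],[0,[0,0,0],[0,0,0]]])

```text
time_s: 8.07
tool_pos: [0.4969, 0.1461, 0.0414]
tool_rot: [179.9, -0.2, 90.4]
force: [0.9, 0.5, -1.4]
grip_width: 0.0623
```

```bash
python3 -c "
from h import *
delta((.496,.146,.0336))"
```

```text
t 8.0667 tcp [0.4969 0.1461 0.0414] rot [179.9  -0.2  90.4] w 0.0623 F [ 0.9  0.5 -1.4]
shift cm [-0.01 -0.09  0.78] turn [ 0.1 -0.2  0.4]
```

>>> servo_tool(plan=[[0,[0,0,0.15],[0,0,0]],[0,[0,0,0.15],[0,0,0]],[0,[0,0,0.15],[0,0,0]],[0,[0,0,0.1],[0,0,0]],[0,[0,0,0.1],[0,0,0]],[0,[0,0,0],[0,0,0]],[0,[0,0,0],[0,0,0]]])

```text
time_s: 8.65
tool_pos: [0.4971, 0.1466, 0.0345]
tool_rot: [179.9, -0.2, 90.5]
force: [0.1, 0.3, -1.8]
grip_width: 0.0626
```

>>> servo_tool(plan=[[0,[0,0,0.06],[0,0,0]],[0,[0,0,0.06],[0,0,0]],[0,[0,0,0.06],[0,0,0]],[0,[0,0,0],[0,0,0]],[0,[0,0,0],[0,0,0]]])

```text
time_s: 9.07
tool_pos: [0.4975, 0.1468, 0.0338]
tool_rot: [179.8, -0.2, 90.5]
force: [-0.1, -0.1, -2.5]
grip_width: 0.0623
```

>>> servo_tool(plan=[[0,[0,0,0.1],[0,0,0]],[0,[0,0,0.1],[0,0,0]],[0,[0,0,0.1],[0,0,0]],[0,[0,0,0],[0,0,0]]])

```text
time_s: 9.4
tool_pos: [0.498, 0.147, 0.0338]
tool_rot: [179.9, -0.3, 90.5]
force: [0.1, -0.2, -1.5]
grip_width: 0.0627
```

>>> servo_tool(plan=[[0,[-0.05,-0.1,0.25],[0,0,0]],[0,[0,0,0.25],[0,0,0]],[0,[0,0,0],[0,0,0]]])

```text
time_s: 9.65
tool_pos: [0.4987, 0.1475, 0.0329]
tool_rot: [179.7, -0.4, 90.5]
force: [0.5, -0.1, -1.6]
grip_width: 0.0622
```

Run:
```python
from h import *
delta((.497,.1465,.0336)); print(env.get_obs()["wrist_torque"])
S=cam("scene");
cv2.imwrite("pics/a5.png",cv2.resize(S["image"][160:250,305:425],(800,600),interpolation=2))
```

```text
t 9.65 tcp [0.4987 0.1475 0.0329] rot [179.7  -0.4  90.5] w 0.0622 F [ 0.5 -0.1 -1.6]
shift cm [-0.1  -0.17 -0.08] turn [ 0.3 -0.4  0.5]
[-0.0282432   0.01599772  0.02025809]
```

View pics/a5.png

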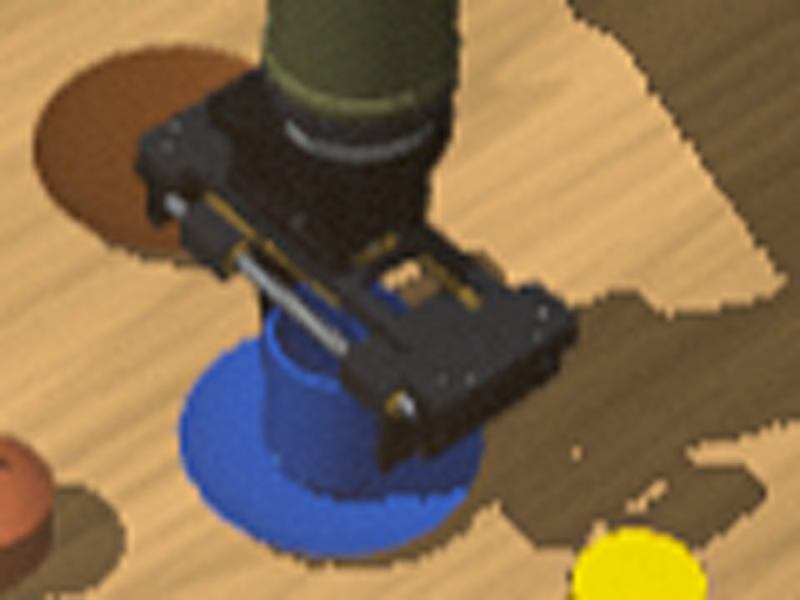

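>>> servo_tool(plan=[[0,[-0.1,-0.2,0.2],[0,0,0]],[0,[0,0,0.3],[0,0,0]],[0,[0,0,0.2],[0,0,0]]])

```text
time_s: 9.95
tool_pos: [0.4992, 0.1479, 0.0308]
tool_rot: [179.6, -0.6, 90.6]
force: [-5.3, -3.2, 19.5]
grip_width: 0.0623
```

Contact: the force is now +19.5 N upward. I'll ease off the pressure and then open.

>>> servo_tool(plan=[[0,[-0.05,-0.1,-0.1],[0,0,0]],[0,[0,0,0],[0,0,0]]])

```text
time_s: 10.12
tool_pos: [0.4983, 0.1473, 0.0319]
tool_rot: [179.5, -0.7, 90.6]
force: [-0.8, 0.3, -2.6]
grip_width: 0.0623
```

>>> servo_tool(plan=[[0,[0,0,0.08],[0,0,0]],[0,[0,0,0.05],[0,0,0]],[0.76,[0,0,0],[0,0,0]],[0.8,[0,0,0],[0,0,0]],[0.9,[0,0,0],[0,0,0]],[1,[0,0,0],[0,0,0]],[1,[0,0,0],[0,0,0]],[1,[0,0,0],[0,0,0]],[1,[0,0,0],[0,0,0]]])

```text
time_s: 10.87
tool_pos: [0.4982, 0.1474, 0.0291]
tool_rot: [179.5, -0.6, 90.6]
force: [-0.0, -0.4, 0.3]
grip_width: 0.0856
```

>>> servo_tool(plan=[[1,[0,-0.1,-0.5],[0,0,0]],[1,[0,0,-1],[0,0,0]],[1,[0,0,-1.5],[0,0,0]],[1,[0,0,-2],[0,0,0]],[1,[0,0,-3],[0,0,0]],[1,[0,0,-3],[0,0,0]],[1,[0,0,-3],[0,0,0]],[1,[0,0,-2],[0,0,0]],[1,[-3,0,-1],[0,0,0]],[1,[-4,0,0],[0,0,0]],[1,[-4,0,0],[0,0,0]],[1,[-4,-0.3,0],[0,0,0]],[1,[-4,-0.3,0],[0,0,0]],[1,[-4,-0.4,0],[0,0,0]],[1,[-4,-0.5,0],[0,0,0]],[1,[-3,-0.5,0],[0,0,0]],[1,[-2,0,0],[0,0,0]],[1,[0,0,0],[0,0,0]]])

```text
time_s: 12.37
tool_pos: [0.4792, -0.1887, 0.2209]
tool_rot: [178.3, -0.9, 90.8]
force: [1.1, -0.3, 0.2]
grip_width: 0.0872
```

Run:
```python
from h import *
np.set_printoptions(precision=4,suppress=True)
delta((.4266,-.374,.13))
S=cam("scene");T=cam("top")
k=blob(T,(210,160,300,255),BLUE);print(cen(k)); 
b=np.hstack([cv2.resize(T["image"][165:255,210:300],(540,540),interpolation=2)[:,:400],cv2.resize(S["image"][165:255,315:405],(540,540),interpolation=2)[:,:400]])
b=np.hstack([cv2.resize(T["image"][165:255,210:300],(400,400),interpolation=2),cv2.resize(S["image"][165:255,315:405],(400,400),interpolation=2)])
s=400/90
def ring(c,o,x0,p,r,col):
    P=np.array([proj(c,(p[0]+r*np.cos(a),p[1]+r*np.sin(a),p[2])) for a in np.linspace(0,6.3,80)])
    cv2.polylines(b,[((P+.5-o)*s+[x0,0]).astype(int)],True,col,1)
for c,o,x0 in((T,(210,165),0),(S,(315,165),400)):
    ring(c,o,x0,(.496,.146,.014),.066,(0,255,255)); ring(c,o,x0,(.497,.1465,.084),.032,(0,0,255))
cv2.imwrite("pics/a6.png",b)
```

```text
t 12.3667 tcp [ 0.4792 -0.1887  0.2209] rot [178.3  -0.9  90.8] w 0.0872 F [ 1.1 -0.3  0.2]
shift cm [-18.59  -5.78   8.64] turn [ 1.7 -0.9  0.8]
[254.8606 213.5514]
```

View pics/a6.png

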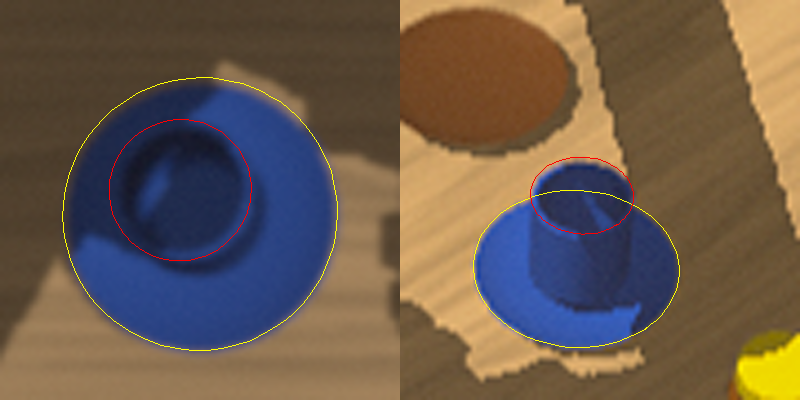

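The blue cup is upright in the saucer, centred to within about 2 mm, and the saucer still fits its original circle. Now the red infuser.

>>> servo_tool(plan=[[1,[-1.5,-0.5,0.3],[1.7,-0.9,0.8]],[1,[-2.3,-0.7,0.5],[0,0,0]],[1,[-2.3,-0.7,0.6],[0,0,0]],[1,[-2.3,-0.7,0.6],[0,0,0]],[1,[-2.3,-0.7,0.6],[0,0,0]],[1,[-2.3,-0.7,0.6],[0,0,0]],[1,[-2,-0.6,0.6],[0,0,0]],[1,[-1.5,-0.4,0.4],[0,0,0]],[1,[-0.7,-0.2,0],[0,0,0]],[1,[0,0,0],[0,0,0]],[1,[0,0,0],[0,0,0]]])

```text
time_s: 13.38
tool_pos: [0.4413, -0.3383, 0.1766]
tool_rot: [179.8, -0.9, 92.4]
force: [0.7, -0.4, -0.1]
grip_width: 0.087
```

```bash
python3 -c "
from h import *
delta((.4266,-.374,.13))"
```

```text
t 13.3833 tcp [ 0.4413 -0.3383  0.1766] rot [179.8  -0.9  92.4] w 0.087 F [ 0.7 -0.4 -0.1]
shift cm [-3.58 -1.63  4.6 ] turn [ 0.2 -0.9  2.4]
```

>>> servo_tool(plan=[[1,[-0.8,-0.4,0.5],[0.2,-0.9,2.4]],[1,[-1,-0.5,0.7],[0,0,0]],[1,[-1,-0.4,0.7],[0,0,0]],[1,[-0.5,-0.2,0.7],[0,0,0]],[1,[0,0,0.5],[0,0,0]],[1,[0,0,0.3],[0,0,0]],[1,[0,0,0],[0,0,0]],[1,[0,0,0],[0,0,0]]])

```text
time_s: 14.05
tool_pos: [0.4363, -0.3587, 0.1425]
tool_rot: [179.7, -0.5, 91.1]
force: [-0.6, -0.1, 0.2]
grip_width: 0.087
```

```bash
python3 -c "
from h import *
delta((.4266,-.374,.08))"
```

```text
t 14.05 tcp [ 0.4363 -0.3587  0.1425] rot [179.7  -0.5  91.1] w 0.087 F [-0.6 -0.1  0.2]
shift cm [-1.56 -1.03  6.23] turn [ 0.3 -0.5  1.1]
```

>>> servo_tool(plan=[[1,[-0.5,-0.3,0.2],[0,0,0]],[1,[-0.6,-0.4,0.3],[0,0,0]],[1,[-0.4,-0.3,0.3],[0,0,0]],[1,[0,0,0.2],[0,0,0]],[1,[0,0,0],[0,0,0]],[1,[0,0,0],[0,0,0]],[1,[0,0,0],[0,0,0]]])

```text
time_s: 14.63
tool_pos: [0.4263, -0.3751, 0.1321]
tool_rot: [179.6, -0.4, 91.1]
force: [0.4, 0.6, -0.3]
grip_width: 0.0868
```

Run:
```python
from h import *
delta((.4266,-.374,.08))
S=cam("scene");t=env.get_obs()["tool_pos"]
b=cv2.resize(S["image"][250:325,130:230],(800,600),interpolation=2)
for p,col in((t,(0,255,0)),(t+[.0435,0,0],(0,255,255)),(t-[.0435,0,0],(0,255,255)),((.4266,-.374,.112),(255,0,0))):
    u=(proj(S,p)+.5-[130,250])*8; cv2.circle(b,tuple(int(i) for i in u),4,col,-1)
cv2.imwrite("pics/a7.png",b)
```

```text
t 14.6333 tcp [ 0.4263 -0.3751  0.1321] rot [179.6  -0.4  91.1] w 0.0868 F [ 0.4  0.6 -0.3]
shift cm [ 0.07 -0.    5.21] turn [ 0.4 -0.5  1.1]
```

View pics/a7.png

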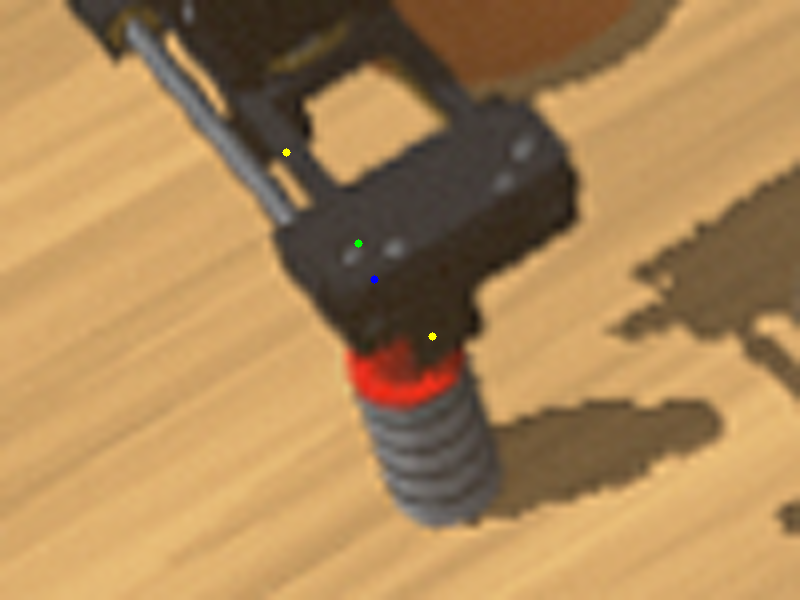

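The gripper is over the red infuser, and the predicted knob position fits what shows in the picture. I'll descend and grip.

>>> servo_tool(plan=[[1,[0,0,0.7],[0,0,0]],[1,[0,0,0.8],[0,0,0]],[1,[0,0,0.8],[0,0,0]],[1,[0,0,0.8],[0,0,0]],[1,[0,0,0.7],[0,0,0]],[1,[0,0,0.5],[0,0,0]],[1,[0,0,0.2],[0,0,0]],[1,[0,0,0],[0,0,0]],[1,[0,0,0],[0,0,0]]])

```text
time_s: 15.43
tool_pos: [0.4265, -0.3733, 0.0808]
tool_rot: [179.7, -0.5, 91.2]
force: [0.1, 0.2, -0.5]
grip_width: 0.0869
```

```bash
python3 -c "
from h import *
delta((.4266,-.374,.08))"
```

```text
t 15.4333 tcp [ 0.4265 -0.3733  0.0808] rot [179.7  -0.5  91.2] w 0.0869 F [ 0.1  0.2 -0.5]
shift cm [-0.07  0.01  0.08] turn [ 0.3 -0.5  1.2]
```

>>> servo_tool(plan=[[0.6,[0,0,0],[0,0,0]],[0.4,[0,0,0],[0,0,0]],[0.35,[0,0,0],[0,0,0]],[0.3,[0,0,0],[0,0,0]],[0.25,[0,0,0],[0,0,0]],[0.2,[0,0,0],[0,0,0]],[0,[0,0,0],[0,0,0]],[0,[0,0,0],[0,0,0]],[0,[0,0,0],[0,0,0]],[0,[0,0,0],[0,0,0]],[0,[0,0,0],[0,0,0]],[0,[0,0,0],[0,0,0]]], force=12)

```text
time_s: 16.43
tool_pos: [0.4277, -0.3742, 0.0826]
tool_rot: [179.5, -0.4, 91.2]
force: [0.3, -0.5, 0.4]
grip_width: 0.0239
```

>>> servo_tool(plan=[[0,[0,0,-0.5],[0,0,0]],[0,[0,0,-1],[0,0,0]],[0,[0,0,-2],[0,0,0]],[0,[0,0,-2.5],[0,0,0]],[0,[0,0,-2.5],[0,0,0]],[0,[1,0.1,-2],[0,0,0]],[0,[2,0.3,-1],[0,0,0]],[0,[3,0.4,0],[0,0,0]],[0,[3,0.4,0],[0,0,0]],[0,[3,0.4,0],[0,0,0]],[0,[3,0.4,0],[0,0,0]],[0,[3,0.4,0],[0,0,0]],[0,[3,0.4,0],[0,0,0]],[0,[3,0.4,0],[0,0,0]],[0,[3,0.4,0],[0,0,0]],[0,[3,0.4,0],[0,0,0]],[0,[3,0.4,0],[0,0,0]],[0,[2,0.3,0],[0,0,0]],[0,[1,0.1,0],[0,0,0]],[0,[0,0,0],[0,0,0]]])

```text
time_s: 18.1
tool_pos: [0.4691, -0.0069, 0.2206]
tool_rot: [178.8, -0.4, 90.1]
force: [0.2, 0.5, -0.4]
grip_width: 0.0237
```

```bash
python3 -c "
from h import *
delta((.497,.1455,.215))"
```

```text
t 18.1 tcp [ 0.4691 -0.0069  0.2206] rot [178.8  -0.4  90.1] w 0.0237 F [ 0.2  0.5 -0.4]
shift cm [15.23  2.81  0.72] turn [ 1.2 -0.4  0.1]
```

>>> servo_tool(plan=[[0,[1,0.2,0],[1.2,-0.4,0]],[0,[2,0.4,0],[0,0,0]],[0,[2.3,0.4,0],[0,0,0]],[0,[2.3,0.4,0],[0,0,0]],[0,[2,0.4,0],[0,0,0]],[0,[1.7,0.3,0],[0,0,0]],[0,[1.2,0.2,0],[0,0,0]],[0,[0.7,0.2,0],[0,0,0]],[0,[0,0,0],[0,0,0]],[0,[0,0,0],[0,0,0]],[0,[0,0,0],[0,0,0]]])

```text
time_s: 19.02
tool_pos: [0.4985, 0.1099, 0.2242]
tool_rot: [179.8, 0.5, 88.7]
force: [-0.6, -0.7, -0.6]
grip_width: 0.0234
```

```bash
python3 -c "
from h import *
delta((.497,.1455,.195))"
```

```text
t 19.0167 tcp [0.4985 0.1099 0.2242] rot [179.8   0.5  88.7] w 0.0234 F [-0.6 -0.7 -0.6]
shift cm [ 3.58 -0.24  2.89] turn [ 0.2  0.5 -1.3]
```

>>> servo_tool(plan=[[0,[0.8,0,0.3],[0,0,0]],[0,[1,-0.1,0.5],[0,0,0]],[0,[1,-0.1,0.5],[0,0,0]],[0,[0.5,0,0.5],[0,0,0]],[0,[0,0,0.3],[0,0,0]],[0,[0,0,0],[0,0,0]],[0,[0,0,0],[0,0,0]],[0,[0,0,0],[0,0,0]]])

```text
time_s: 19.68
tool_pos: [0.4964, 0.1433, 0.1998]
tool_rot: [179.9, 0.5, 88.5]
force: [-0.4, -0.2, -0.9]
grip_width: 0.0234
```

Run:
```python
from h import *
delta((.497,.1455,.094))
S=cam("scene");t=env.get_obs()["tool_pos"]
b=cv2.resize(S["image"][130:240,310:420],(600,600),interpolation=2);s=600/110
def ring(p,r,col):
    P=np.array([proj(S,(p[0]+r*np.cos(a),p[1]+r*np.sin(a),p[2])) for a in np.linspace(0,6.3,80)])
    cv2.polylines(b,[((P+.5-[310,130])*s).astype(int)],True,col,1)
ring((.497,.1455,.084),.032,(0,0,255)); ring(t-[0,0,.081],.018,(0,255,0)); ring(t-[0,0,.017],.018,(0,255,0))
cv2.imwrite("pics/a8.png",b)
```

```text
t 19.6833 tcp [0.4964 0.1433 0.1998] rot [179.9   0.5  88.5] w 0.0234 F [-0.4 -0.2 -0.9]
shift cm [ 0.32  0.04 10.58] turn [ 0.1  0.5 -1.5]
```

View pics/a8.png

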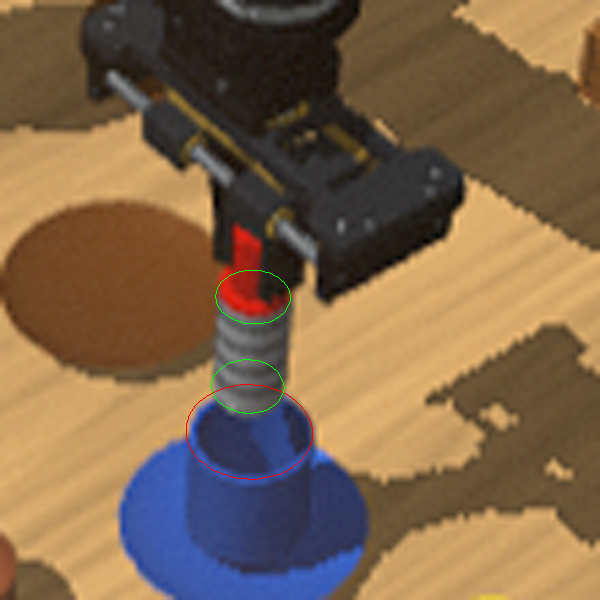

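The infuser hangs upright on the tool axis, over the middle of the blue cup. I'll lower it in stages.

>>> servo_tool(plan=[[0,[0.15,0,0.4],[0,0,0]],[0,[0.15,0,0.6],[0,0,0]],[0,[0,0,0.7],[0,0,0]],[0,[0,0,0.7],[0,0,0]],[0,[0,0,0.6],[0,0,0]],[0,[0,0,0.4],[0,0,0]],[0,[0,0,0],[0,0,0]],[0,[0,0,0],[0,0,0]]])

```text
time_s: 20.4
tool_pos: [0.4967, 0.1449, 0.1619]
tool_rot: [179.9, 0.5, 88.3]
force: [0.7, -0.1, -0.8]
grip_width: 0.0236
```

```bash
python3 -c "
from h import *
delta((.497,.1455,.094))"
```

```text
t 20.4 tcp [0.4967 0.1449 0.1619] rot [179.9   0.5  88.3] w 0.0236 F [ 0.7 -0.1 -0.8]
shift cm [0.12 0.02 6.79] turn [ 0.1  0.5 -1.7]
```

>>> servo_tool(plan=[[0,[0.05,0,0.5],[0,0,0]],[0,[0,0,0.7],[0,0,0]],[0,[0,0,0.7],[0,0,0]],[0,[0,0,0.7],[0,0,0]],[0,[0,0,0.7],[0,0,0]],[0,[0,0,0.7],[0,0,0]],[0,[0,0,0.6],[0,0,0]],[0,[0,0,0.5],[0,0,0]],[0,[0,0,0.3],[0,0,0]],[0,[0,0,0.1],[0,0,0]],[0,[0,0,0],[0,0,0]],[0,[0,0,0],[0,0,0]]])

```text
time_s: 21.4
tool_pos: [0.4967, 0.1447, 0.1006]
tool_rot: [179.9, 0.6, 88.3]
force: [-0.8, -0.1, -1.1]
grip_width: 0.0237
```

>>> servo_tool(plan=[[0,[0,0,0.15],[0,0,0]],[0,[0,0,0.15],[0,0,0]],[0,[0,0,0.15],[0,0,0]],[0,[0,0,0.1],[0,0,0]],[0,[0,0,0.1],[0,0,0]],[0,[0,0,0],[0,0,0]]])

```text
time_s: 21.9
tool_pos: [0.4978, 0.1452, 0.0949]
tool_rot: [179.8, 0.5, 88.3]
force: [1.0, 0.1, -0.9]
grip_width: 0.0239
```

>>> servo_tool(plan=[[0,[0,0,0.12],[0,0,0]],[0,[0,0,0.12],[0,0,0]],[0,[0,0,0.12],[0,0,0]]])

```text
time_s: 22.15
tool_pos: [0.4992, 0.1451, 0.0933]
tool_rot: [179.6, 0.4, 88.3]
force: [-2.1, -0.2, 8.8]
grip_width: 0.0234
```

Contact came at 8.8 N, at the predicted height. I'll ease off and release.

>>> servo_tool(plan=[[0,[0,0,-0.05],[0,0,0]],[0,[0,0,0],[0,0,0]],[0.3,[0,0,0],[0,0,0]],[0.35,[0,0,0],[0,0,0]],[0.4,[0,0,0],[0,0,0]],[0.6,[0,0,0],[0,0,0]],[0.6,[0,0,0],[0,0,0]],[0.6,[0,0,0],[0,0,0]]])

```text
time_s: 22.82
tool_pos: [0.4997, 0.1454, 0.0941]
tool_rot: [179.6, 0.4, 88.3]
force: [-0.5, -0.2, 0.4]
grip_width: 0.0465
```

>>> servo_tool(plan=[[0.6,[0,0,-0.5],[0,0,0]],[0.6,[0,0,-1],[0,0,0]],[0.6,[0,0,-2],[0,0,0]],[0.8,[0,0,-2.5],[0,0,0]],[1,[0,0,-2.5],[0,0,0]],[1,[0,0,-1.5],[0,0,0]],[1,[-1,0.6,-0.5],[0,0,-1.7]],[1,[-2,1.2,0],[0,0,0]],[1,[-2.5,1.5,0],[0,0,0]],[1,[-2.5,1.5,0],[0,0,0]],[1,[-2.5,1.5,0],[0,0,0]],[1,[-2.5,1.5,0],[0,0,0]],[1,[-2.5,1.5,0],[0,0,0]],[1,[-2.5,1.5,0],[0,0,0]],[1,[-2.5,1.5,0],[0,0,0]],[1,[-2.5,1.5,0],[0,0,0]],[1,[-2,1.2,0],[0,0,0]],[1,[-1,0.5,0],[0,0,0]],[1,[0,0,0],[0,0,0]],[1,[0,0,0],[0,0,0]]])

```text
time_s: 24.48
tool_pos: [0.6637, -0.1205, 0.2262]
tool_rot: [178.8, 0.2, 90.7]
force: [-0.4, 0.4, -0.0]
grip_width: 0.0873
```

Run:
```python
from h import *
delta((.670,-.136,.12))
S=cam("scene");T=cam("top")
b=np.hstack([cv2.resize(T["image"][165:255,210:300],(400,400),interpolation=2),cv2.resize(S["image"][150:240,315:405],(400,400),interpolation=2)])
cv2.imwrite("pics/a9.png",b)
```

```text
t 24.4833 tcp [ 0.6637 -0.1205  0.2262] rot [178.8   0.2  90.7] w 0.0873 F [-0.4  0.4 -0. ]
shift cm [-1.53  0.39 10.63] turn [1.2 0.2 0.7]
```

View pics/a9.png

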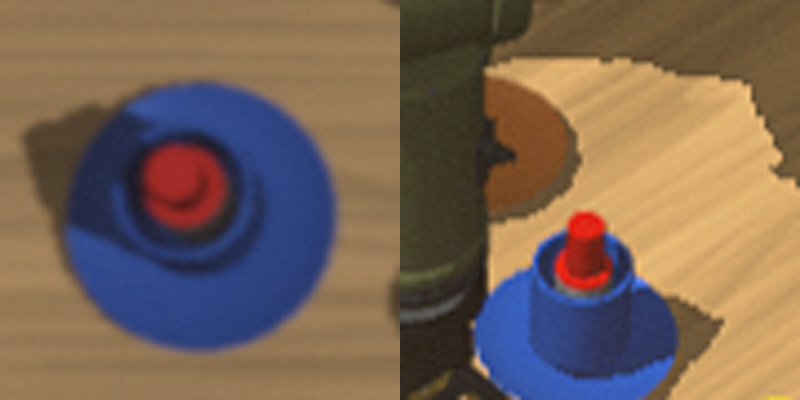

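The blue place is done: the red infuser stands upright in the cup and the saucer hasn't moved. Now the white cup.

>>> servo_tool(plan=[[1,[-0.4,0.1,0.5],[1.2,0.2,0.7]],[1,[-0.4,0.1,1],[0,0,0]],[1,[-0.4,0.1,1.5],[0,0,0]],[1,[0,0,1.5],[0,0,0]],[1,[0,0,1.5],[0,0,0]],[1,[0,0,1.5],[0,0,0]],[1,[0,0,1],[0,0,0]],[1,[0,0,0.5],[0,0,0]],[1,[0,0,0],[0,0,0]],[1,[0,0,0],[0,0,0]]])

```text
time_s: 25.42
tool_pos: [0.6637, -0.1231, 0.1236]
tool_rot: [-179.5, -0.4, 90.6]
force: [0.2, -0.1, 0.1]
grip_width: 0.0868
```

```bash
python3 -c "
from h import *
delta((.670,-.136,.12))"
```

```text
t 25.4167 tcp [ 0.6637 -0.1231  0.1236] rot [-179.5   -0.4   90.6] w 0.0868 F [ 0.2 -0.1  0.1]
shift cm [-1.3   0.62  0.35] turn [-0.5 -0.4  0.6]
```

>>> servo_tool(plan=[[1,[-0.5,0.2,0],[0,0,0]],[1,[-0.5,0.2,0],[0,0,0]],[1,[-0.2,0.1,0.2],[0,0,0]],[1,[0,0,0.2],[0,0,0]],[1,[0,0,0],[0,0,0]],[1,[0,0,0],[0,0,0]],[1,[0,0,0],[0,0,0]]])

```text
time_s: 26.0
tool_pos: [0.6717, -0.1377, 0.1229]
tool_rot: [-179.9, -0.3, 90.6]
force: [-0.3, 1.1, 0.7]
grip_width: 0.087
```

Run:
```python
from h import *
delta((.670,-.136,.027))
S=cam("scene");t=env.get_obs()["tool_pos"]
b=cv2.resize(S["image"][260:350,265:365],(666,600),interpolation=2);s=6.66
def ring(p,r,col):
    P=np.array([proj(S,(p[0]+r*np.cos(a),p[1]+r*np.sin(a),p[2])) for a in np.linspace(0,6.3,80)])
    cv2.polylines(b,[((P+.5-[265,260])*s).astype(int)],True,col,1)
ring((.670,-.136,.078),.032,(0,0,255))
for d in(-.0435,0,.0435): ring(t+[d,0,0],.003,(0,255,0))
cv2.imwrite("pics/a10.png",b)
```

```text
t 26.0 tcp [ 0.6717 -0.1377  0.1229] rot [-179.9   -0.3   90.6] w 0.087 F [-0.3  1.1  0.7]
shift cm [ 0.12 -0.15  9.59] turn [-0.1 -0.3  0.6]
```

View pics/a10.png

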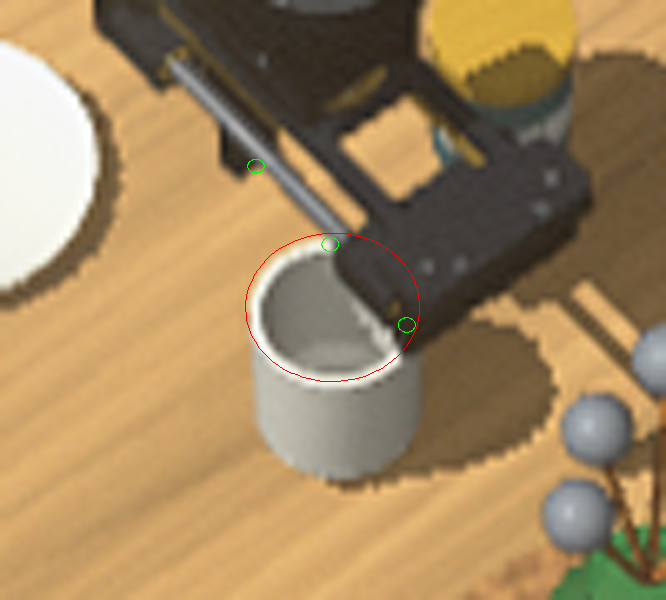

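The white cup's rim is within about 2 mm of the prediction, under the open jaws. Descending.

>>> servo_tool(plan=[[1,[0.1,0,0.6],[0,0,0]],[1,[0,0,1],[0,0,0]],[1,[0,0,1],[0,0,0]],[1,[0,0,1],[0,0,0]],[1,[0,0,1],[0,0,0]],[1,[0,0,1],[0,0,0]],[1,[0,0,1],[0,0,0]],[1,[0,0,0.9],[0,0,0]],[1,[0,0,0.7],[0,0,0]],[1,[0,0,0.3],[0,0,0]],[1,[0,0,0],[0,0,0]],[1,[0,0,0],[0,0,0]]])

```text
time_s: 27.05
tool_pos: [0.6694, -0.1346, 0.0255]
tool_rot: [-179.6, -0.4, 90.7]
force: [-0.0, -0.4, -0.2]
grip_width: 0.087
```

>>> servo_tool(plan=[[1,[-0.12,0.15,0],[0,0,0]],[1,[0,0,0],[0,0,0]],[1,[0,0,0],[0,0,0]],[0,[0,0,0],[0,0,0]],[0,[0,0,0],[0,0,0]],[0,[0,0,0],[0,0,0]],[0,[0,0,0],[0,0,0]],[0,[0,0,0],[0,0,0]],[0,[0,0,0],[0,0,0]],[0,[0,0,0],[0,0,0]],[0,[0,0,0],[0,0,0]],[0,[0,0,0],[0,0,0]]], force=15)

```text
time_s: 28.05
tool_pos: [0.6732, -0.1365, 0.0288]
tool_rot: [-179.9, -0.4, 90.7]
force: [0.4, -0.0, 0.1]
grip_width: 0.0637
```

>>> servo_tool(plan=[[0,[0,0,-0.5],[0,0,0]],[0,[0,0,-1],[0,0,0]],[0,[0,0,-1.5],[0,0,0]],[0,[0,0,-1.5],[0,0,0]],[0,[0,0,-1.2],[0,0,0]],[0,[-0.3,-0.8,-0.6],[0,0,0]],[0,[-0.5,-1.5,0],[0,0,0]],[0,[-0.6,-2,0],[0,0,0]],[0,[-0.6,-2,0],[0,0,0]],[0,[-0.6,-2,0],[0,0,0]],[0,[-0.6,-2,0],[0,0,0]],[0,[-0.6,-2,0],[0,0,0]],[0,[-0.6,-2,0],[0,0,0]],[0,[-0.5,-1.5,0],[0,0,0]],[0,[-0.3,-1,0],[0,0,0]],[0,[0,0,0],[0,0,0]],[0,[0,0,0],[0,0,0]]])

```text
time_s: 29.47
tool_pos: [0.491, -0.1942, 0.0978]
tool_rot: [-179.8, -0.6, 90.6]
force: [1.1, -0.5, -2.8]
grip_width: 0.0633
```

```bash
python3 -c "
from h import *
delta((.486,-.194,.035))"
```

```text
t 29.4667 tcp [ 0.491  -0.1942  0.0978] rot [-179.8   -0.6   90.6] w 0.0633 F [ 1.1 -0.5 -2.8]
shift cm [-0.04 -0.48  6.28] turn [-0.2 -0.6  0.6]
```

>>> servo_tool(plan=[[0,[0,-0.2,0.3],[0,0,0]],[0,[0,-0.2,0.6],[0,0,0]],[0,[0,0,0.8],[0,0,0]],[0,[0,0,0.8],[0,0,0]],[0,[0,0,0.7],[0,0,0]],[0,[0,0,0.6],[0,0,0]],[0,[0,0,0.3],[0,0,0]],[0,[0,0,0],[0,0,0]],[0,[0,0,0],[0,0,0]]])

```text
time_s: 30.22
tool_pos: [0.4895, -0.1915, 0.0507]
tool_rot: [-179.7, -0.5, 90.9]
force: [0.1, 0.1, -2.2]
grip_width: 0.064
```

Run:
```python
from h import *
delta((.486,-.194,.035))
S=cam("scene");t=env.get_obs()["tool_pos"]
b=cv2.resize(S["image"][220:320,200:320],(720,600),interpolation=2);s=6
def ring(p,r,col):
    P=np.array([proj(S,(p[0]+r*np.cos(a),p[1]+r*np.sin(a),p[2])) for a in np.linspace(0,6.3,80)])
    cv2.polylines(b,[((P+.5-[200,220])*s).astype(int)],True,col,1)
ring((.486,-.194,.014),.066,(0,0,255)); ring(t+[0,0,.049],.032,(0,255,0))
cv2.imwrite("pics/a11.png",b)
```

```text
t 30.2167 tcp [ 0.4895 -0.1915  0.0507] rot [-179.7   -0.5   90.9] w 0.064 F [ 0.1  0.1 -2.2]
shift cm [-0.26 -0.35  1.57] turn [-0.3 -0.5  0.9]
```

View pics/a11.png

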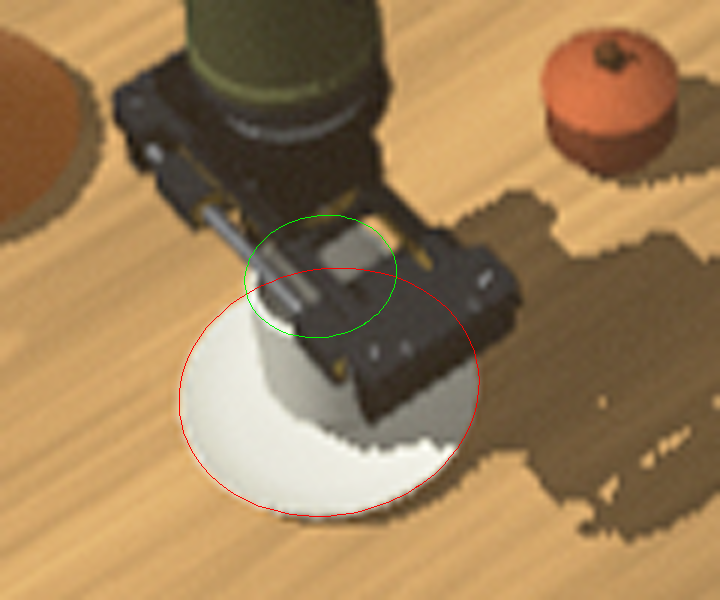

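The white saucer hasn't moved and fits its predicted ring. I'll correct by (-0.3, -0.4) cm and lower.

>>> servo_tool(plan=[[0,[-0.15,-0.2,0.2],[0,0,0]],[0,[-0.1,-0.15,0.2],[0,0,0]],[0,[0,0,0.2],[0,0,0]],[0,[0,0,0.2],[0,0,0]],[0,[0,0,0],[0,0,0]],[0,[0,0,0],[0,0,0]]])

```text
time_s: 30.77
tool_pos: [0.4866, -0.1948, 0.0434]
tool_rot: [-179.9, -0.5, 90.9]
force: [1.2, -0.7, -2.8]
grip_width: 0.0637
```

```bash
python3 -c "
from h import *
delta((.4855,-.1945,.033))"
```

```text
t 30.7667 tcp [ 0.4866 -0.1948  0.0434] rot [-179.9   -0.5   90.9] w 0.0637 F [ 1.2 -0.7 -2.8]
shift cm [ 0.03 -0.11  1.04] turn [-0.1 -0.5  0.9]
```

>>> servo_tool(plan=[[0,[0,-0.1,0.2],[0,0,0]],[0,[0,0,0.2],[0,0,0]],[0,[0,0,0.15],[0,0,0]],[0,[0,0,0.12],[0,0,0]],[0,[0,0,0.1],[0,0,0]],[0,[0,0,0],[0,0,0]]])

```text
time_s: 31.27
tool_pos: [0.4858, -0.1947, 0.0351]
tool_rot: [-179.9, -0.5, 90.9]
force: [-0.0, 0.4, -2.0]
grip_width: 0.0638
```

>>> servo_tool(plan=[[0,[0,0,0.12],[0,0,0]],[0,[0,0,0.12],[0,0,0]],[0,[0,0,0.12],[0,0,0]]])

```text
time_s: 31.52
tool_pos: [0.486, -0.1946, 0.0347]
tool_rot: [-179.9, -0.6, 90.9]
force: [-4.4, 1.5, 9.2]
grip_width: 0.0638
```

Contact at 9 N. I'll ease off and open.

>>> servo_tool(plan=[[0,[0,0,-0.04],[0,0,0]],[0,[0,0,0],[0,0,0]],[0.76,[0,0,0],[0,0,0]],[0.8,[0,0,0],[0,0,0]],[0.9,[0,0,0],[0,0,0]],[1,[0,0,0],[0,0,0]],[1,[0,0,0],[0,0,0]],[1,[0,0,0],[0,0,0]]])

```text
time_s: 32.18
tool_pos: [0.4877, -0.1953, 0.0364]
tool_rot: [179.9, -0.6, 90.9]
force: [-0.2, -0.6, 0.5]
grip_width: 0.0846
```

>>> servo_tool(plan=[[1,[0,0,-0.5],[0,0,0]],[1,[0,0,-1],[0,0,0]],[1,[0,0,-2],[0,0,0]],[1,[0,0,-3],[0,0,0]],[1,[0,0,-3.5],[0,0,0]],[1,[0,0,-3.5],[0,0,0]],[1,[0,0,-3],[0,0,0]],[1,[1,0.3,-2],[0,0,0]],[1,[2,0.5,-1],[0,0,0]],[1,[3.5,0.6,0],[0,0,0]],[1,[3.5,0.6,0],[0,0,0]],[1,[3.5,0.6,0],[0,0,0]],[1,[3.5,0.6,0],[0,0,0]],[1,[3.5,0.6,0],[0,0,0]],[1,[3.5,0.6,0],[0,0,0]],[1,[3.5,0.6,0],[0,0,0]],[1,[3.5,0.6,0],[0,0,0]],[1,[3.5,0.6,0],[0,0,0]],[1,[2,0.4,0],[0,0,0]],[1,[0,0,0],[0,0,0]]])

```text
time_s: 33.85
tool_pos: [0.5533, 0.1768, 0.2664]
tool_rot: [178.7, -0.8, 89.8]
force: [-0.4, 0.2, 0.6]
grip_width: 0.0871
```

Run:
```python
from h import *
np.set_printoptions(precision=4,suppress=True)
delta((.5943,.3655,.20))
S=cam("scene");T=cam("top")
b=np.hstack([cv2.resize(T["image"][165:255,370:460],(400,400),interpolation=2),cv2.resize(S["image"][230:320,210:300],(400,400),interpolation=2)])
s=400/90
def ring(c,o,x0,p,r,col):
    P=np.array([proj(c,(p[0]+r*np.cos(a),p[1]+r*np.sin(a),p[2])) for a in np.linspace(0,6.3,80)])
    cv2.polylines(b,[((P+.5-o)*s+[x0,0]).astype(int)],True,col,1)
for c,o,x0 in((T,(370,165),0),(S,(210,230),400)):
    ring(c,o,x0,(.486,-.194,.014),.066,(0,0,255)); ring(c,o,x0,(.486,-.194,.084),.032,(0,255,0))
cv2.imwrite("pics/a12.png",b)
a=blob(T,(125,145,170,180),GREEN);b=blob(S,(420,180,450,220),GREEN);print(tri([T,S],[cen(a),cen(b)]))
```

```text
t 33.85 tcp [0.5533 0.1768 0.2664] rot [178.7  -0.8  89.8] w 0.0871 F [-0.4  0.2  0.6]
shift cm [18.8   3.87  6.98] turn [ 1.3 -0.8 -0.2]Traceback (most recent call last):
  File "<stdin>", line 13, in <module>
  File "h.py", line 24, in blob
    k=max(cs,key=cv2.contourArea); return (k[:,0]+[x0,y0]).astype(np.float32)
ValueError: max() iterable argument is empty
```

View pics/a12.png

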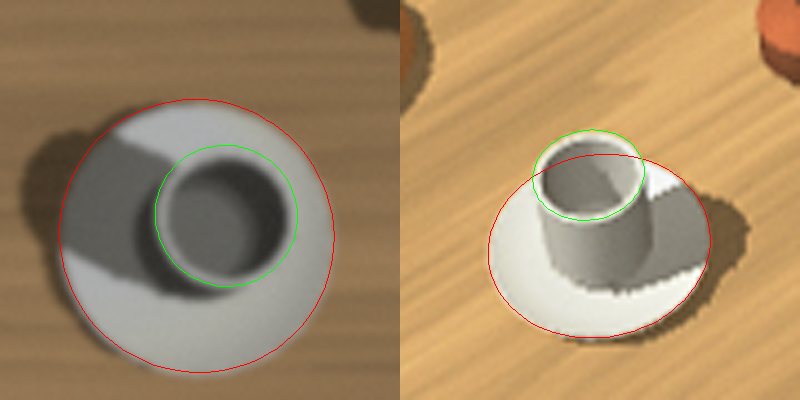

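The white cup is upright in its saucer, within about 2 mm of centre. On to the green infuser.

>>> servo_tool(plan=[[1,[1.5,0.3,0.5],[1.3,-0.8,0]],[1,[2.4,0.5,0.8],[0,0,0]],[1,[2.4,0.5,0.8],[0,0,0]],[1,[2.4,0.5,0.8],[0,0,0]],[1,[2.4,0.5,0.8],[0,0,0]],[1,[2.4,0.5,0.8],[0,0,0]],[1,[2,0.4,0.6],[0,0,0]],[1,[1,0.2,0.4],[0,0,0]],[1,[0.5,0.1,0],[0,0,0]],[1,[0,0,0],[0,0,0]],[1,[0,0,0],[0,0,0]],[1,[0,0,0],[0,0,0]]])

```text
time_s: 34.95
tool_pos: [0.6026, 0.3151, 0.2184]
tool_rot: [179.4, 0.8, 87.2]
force: [0.2, 0.3, 0.2]
grip_width: 0.0869
```

```bash
python3 -c "
from h import *
delta((.5943,.3655,.135))"
```

```text
t 34.95 tcp [0.6026 0.3151 0.2184] rot [179.4   0.8  87.2] w 0.0869 F [0.2 0.3 0.2]
shift cm [ 5.11 -1.16  8.25] turn [ 0.6  0.9 -2.8]
```

>>> servo_tool(plan=[[1,[0.8,-0.1,0.5],[0.6,0.9,-2.8]],[1,[1.2,-0.3,0.9],[0,0,0]],[1,[1.2,-0.3,1],[0,0,0]],[1,[0.9,-0.2,1],[0,0,0]],[1,[0.4,0,1],[0,0,0]],[1,[0,0,0.9],[0,0,0]],[1,[0,0,0.5],[0,0,0]],[1,[0,0,0.3],[0,0,0]],[1,[0,0,0],[0,0,0]],[1,[0,0,0],[0,0,0]]])

```text
time_s: 35.78
tool_pos: [0.5938, 0.3578, 0.1531]
tool_rot: [179.9, 0.1, 89.5]
force: [-0.5, 0.3, 0.7]
grip_width: 0.0869
```

```bash
python3 -c "
from h import *
delta((.5943,.3655,.135))"
```

```text
t 35.7833 tcp [0.5938 0.3578 0.1531] rot [1.799e+02 1.000e-01 8.950e+01] w 0.0869 F [-0.5  0.3  0.7]
shift cm [0.77 0.04 1.81] turn [ 0.1  0.1 -0.5]
```

>>> servo_tool(plan=[[1,[0.3,0,0.3],[0,0,0]],[1,[0.3,0,0.4],[0,0,0]],[1,[0.1,0,0.4],[0,0,0]],[1,[0,0,0.3],[0,0,0]],[1,[0,0,0.1],[0,0,0]],[1,[0,0,0],[0,0,0]],[1,[0,0,0],[0,0,0]]])

```text
time_s: 36.37
tool_pos: [0.5956, 0.3647, 0.1383]
tool_rot: [179.8, 0.1, 89.4]
force: [0.2, 0.0, -0.3]
grip_width: 0.0867
```

Run:
```python
from h import *
delta((.5943,.3655,.08))
S=cam("scene")
k=blob(S,(415,175,460,230),GREEN); print("green vis",cen(k),cv2.boundingRect(k))
k=blob(S,(415,190,460,225),lambda h,s,v:(s<60)&(v>50)&(v<170)); print("steel",cen(k),cv2.boundingRect(k),"pred axis",proj(S,(.5943,.3655,.03)),proj(S,(.5943,.3655,.06)))
```

```text
t 36.3667 tcp [0.5956 0.3647 0.1383] rot [1.798e+02 1.000e-01 8.940e+01] w 0.0867 F [ 0.2  0.  -0.3]
shift cm [ 0.08 -0.16  5.83] turn [ 0.2  0.1 -0.6]
green vis [437.31186869 192.02020202] (431, 183, 12, 18)
steel [434.01812689 207.27895267] (428, 197, 14, 20) pred axis [434.26407286 204.52120783] [435.75927797 197.46846748]
```

>>> servo_tool(plan=[[1,[0,-0.12,0.7],[0,0,0]],[1,[0,0,0.8],[0,0,0]],[1,[0,0,0.8],[0,0,0]],[1,[0,0,0.8],[0,0,0]],[1,[0,0,0.8],[0,0,0]],[1,[0,0,0.6],[0,0,0]],[1,[0,0,0.4],[0,0,0]],[1,[0,0,0.2],[0,0,0]],[1,[0,0,0],[0,0,0]],[1,[0,0,0],[0,0,0]]])

```text
time_s: 37.25
tool_pos: [0.5938, 0.3638, 0.0803]
tool_rot: [179.9, 0.1, 89.4]
force: [0.4, -1.3, 0.6]
grip_width: 0.0871
```

```bash
python3 -c "
from h import *
delta((.5943,.3655,.08))"
```

```text
t 37.25 tcp [0.5938 0.3638 0.0803] rot [1.799e+02 1.000e-01 8.940e+01] w 0.0871 F [ 0.4 -1.3  0.6]
shift cm [0.17 0.05 0.03] turn [ 0.1  0.1 -0.6]
```

>>> servo_tool(plan=[[0.6,[0.12,0,0],[0,0,0]],[0.4,[0,0,0],[0,0,0]],[0.35,[0,0,0],[0,0,0]],[0.3,[0,0,0],[0,0,0]],[0.25,[0,0,0],[0,0,0]],[0.2,[0,0,0],[0,0,0]],[0,[0,0,0],[0,0,0]],[0,[0,0,0],[0,0,0]],[0,[0,0,0],[0,0,0]],[0,[0,0,0],[0,0,0]],[0,[0,0,0],[0,0,0]],[0,[0,0,0],[0,0,0]]], force=12)

```text
time_s: 38.25
tool_pos: [0.5953, 0.366, 0.0829]
tool_rot: [179.7, 0.0, 89.4]
force: [0.4, 0.3, -0.2]
grip_width: 0.0237
```

>>> servo_tool(plan=[[0,[0,0,-0.5],[0,0,0]],[0,[0,0,-1],[0,0,0]],[0,[0,0,-2],[0,0,0]],[0,[0,0,-3],[0,0,0]],[0,[0,0,-3],[0,0,0]],[0,[0,0,-3],[0,0,0]],[0,[0,0,-2],[0,0,0]],[0,[-1,-0.2,-1],[0,0,0]],[0,[-2,-0.4,0],[0,0,0]],[0,[-3,-0.6,0],[0,0,0]],[0,[-3,-0.6,0],[0,0,0]],[0,[-3,-0.6,0],[0,0,0]],[0,[-3,-0.6,0],[0,0,0]],[0,[-3,-0.6,0],[0,0,0]],[0,[-3,-0.6,0],[0,0,0]],[0,[-3,-0.6,0],[0,0,0]],[0,[-3,-0.6,0],[0,0,0]],[0,[-2,-0.4,0],[0,0,0]],[0,[-1,-0.2,0],[0,0,0]],[0,[0,0,0],[0,0,0]]])

```text
time_s: 39.92
tool_pos: [0.52, 0.0439, 0.2475]
tool_rot: [-180.0, 0.0, 89.2]
force: [0.2, -0.2, -1.1]
grip_width: 0.0236
```

```bash
python3 -c "
from h import *
delta((.4855,-.1945,.23))"
```

```text
t 39.9167 tcp [0.52   0.0439 0.2475] rot [-180.     0.    89.2] w 0.0236 F [ 0.2 -0.2 -1.1]
shift cm [-23.88  -3.13   1.75] turn [-0.   0.  -0.8]
```

>>> servo_tool(plan=[[0,[-1.2,-0.1,0],[0,0,0]],[0,[-2.3,-0.3,0],[0,0,0]],[0,[-2.8,-0.4,0.1],[0,0,0]],[0,[-2.8,-0.4,0.1],[0,0,0]],[0,[-2.8,-0.4,0.2],[0,0,0]],[0,[-2.8,-0.4,0.2],[0,0,0]],[0,[-2.5,-0.3,0.2],[0,0,0]],[0,[-1.8,-0.3,0.3],[0,0,0]],[0,[-1.3,-0.2,0.3],[0,0,0]],[0,[-0.6,-0.1,0.2],[0,0,0]],[0,[0,0,0],[0,0,0]],[0,[0,0,0],[0,0,0]],[0,[0,0,0],[0,0,0]]])

```text
time_s: 41.0
tool_pos: [0.4926, -0.1616, 0.2293]
tool_rot: [-180.0, -0.1, 90.8]
force: [-0.2, 0.3, -0.3]
grip_width: 0.0238
```

```bash
python3 -c "
from h import *
delta((.4855,-.1945,.19))"
```

```text
t 41.0 tcp [ 0.4926 -0.1616  0.2293] rot [-1.80e+02 -1.00e-01  9.08e+01] w 0.0238 F [-0.2  0.3 -0.3]
shift cm [-3.28 -0.75  3.92] turn [-0.  -0.1  0.8]
```

>>> servo_tool(plan=[[0,[-0.7,-0.2,0.4],[0,0,0]],[0,[-1,-0.2,0.6],[0,0,0]],[0,[-0.8,-0.2,0.7],[0,0,0]],[0,[-0.4,-0.1,0.7],[0,0,0]],[0,[0,0,0.6],[0,0,0]],[0,[0,0,0.3],[0,0,0]],[0,[0,0,0],[0,0,0]],[0,[0,0,0],[0,0,0]]])

```text
time_s: 41.67
tool_pos: [0.4859, -0.1897, 0.1916]
tool_rot: [-179.9, -0.1, 91.2]
force: [0.2, 0.0, -0.7]
grip_width: 0.0235
```

Run:
```python
from h import *
delta((.4855,-.1945,.094))
S=cam("scene"); t=env.get_obs()["tool_pos"]
k=blob(S,(225,200,300,290),GREEN); print("green",cen(k),cv2.boundingRect(k),"cap pred",proj(S,t-[0,0,.011]),proj(S,t-[0,0,.05]))
```

```text
t 41.6667 tcp [ 0.4859 -0.1897  0.1916] rot [-1.799e+02 -1.000e-01  9.120e+01] w 0.0235 F [ 0.2  0.  -0.7]
shift cm [-0.51 -0.03  9.76] turn [-0.1 -0.1  1.2]
green [246.50641026 245.95512821] (243, 241, 11, 10) cap pred [249.66987595 244.53157049] [251.18787223 254.23195128]
```

>>> servo_tool(plan=[[0,[-0.2,0,0.4],[0,0,0]],[0,[-0.2,0,0.6],[0,0,0]],[0,[0,0,0.7],[0,0,0]],[0,[0,0,0.6],[0,0,0]],[0,[0,0,0.4],[0,0,0]],[0,[0,0,0],[0,0,0]],[0,[0,0,0],[0,0,0]]])

```text
time_s: 42.3
tool_pos: [0.4867, -0.1931, 0.1622]
tool_rot: [-179.9, -0.2, 91.3]
force: [0.8, -0.5, -1.8]
grip_width: 0.0235
```

Run:
```python
from h import *
delta((.4855,-.1945,.094))
S=cam("scene");t=env.get_obs()["tool_pos"]
b=cv2.resize(S["image"][210:310,200:320],(720,600),interpolation=2);s=6
def ring(p,r,col):
    P=np.array([proj(S,(p[0]+r*np.cos(a),p[1]+r*np.sin(a),p[2])) for a in np.linspace(0,6.3,80)])
    cv2.polylines(b,[((P+.5-[200,210])*s).astype(int)],True,col,1)
ring((.4855,-.1945,.084),.032,(0,0,255)); ring(t-[0,0,.082],.018,(0,255,0)); ring(t-[0,0,.017],.018,(0,255,0))
cv2.imwrite("pics/a13.png",b)
```

```text
t 42.3 tcp [ 0.4867 -0.1931  0.1622] rot [-179.9   -0.2   91.3] w 0.0235 F [ 0.8 -0.5 -1.8]
shift cm [-0.15 -0.11  6.82] turn [-0.1 -0.2  1.3]
```

View pics/a13.png

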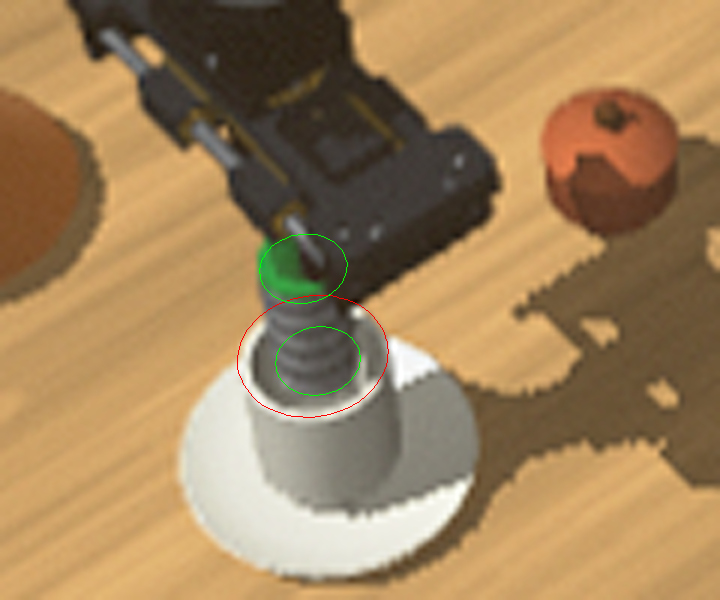

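The green infuser hangs upright in the mouth of the white cup, with clearance all round. I'll keep lowering it.

>>> servo_tool(plan=[[0,[0,0,0.5],[0,0,0]],[0,[0,0,0.7],[0,0,0]],[0,[0,0,0.7],[0,0,0]],[0,[0,0,0.7],[0,0,0]],[0,[0,0,0.7],[0,0,0]],[0,[0,0,0.7],[0,0,0]],[0,[0,0,0.6],[0,0,0]],[0,[0,0,0.4],[0,0,0]],[0,[0,0,0.3],[0,0,0]],[0,[0,0,0.1],[0,0,0]],[0,[0,0,0],[0,0,0]],[0,[0,0,0],[0,0,0]]])

```text
time_s: 43.35
tool_pos: [0.4865, -0.1927, 0.102]
tool_rot: [-179.9, -0.2, 91.3]
force: [0.1, -0.2, -1.6]
grip_width: 0.0235
```

>>> servo_tool(plan=[[0,[0,0,0.15],[0,0,0]],[0,[0,0,0.15],[0,0,0]],[0,[0,0,0.15],[0,0,0]],[0,[0,0,0.12],[0,0,0]],[0,[0,0,0.12],[0,0,0]],[0,[0,0,0],[0,0,0]]])

```text
time_s: 43.85
tool_pos: [0.4876, -0.193, 0.0957]
tool_rot: [180.0, -0.1, 91.3]
force: [0.5, -0.6, -1.3]
grip_width: 0.0237
```

>>> servo_tool(plan=[[0,[0,0,0.12],[0,0,0]],[0,[0,0,0.12],[0,0,0]],[0,[0,0,0.12],[0,0,0]]])

```text
time_s: 44.1
tool_pos: [0.4886, -0.1931, 0.0935]
tool_rot: [179.9, -0.2, 91.3]
force: [-4.2, 0.7, 12.7]
grip_width: 0.0237
```

Contact. I'll ease off, release, then rise.

>>> servo_tool(plan=[[0,[0,0,-0.05],[0,0,0]],[0,[0,0,0],[0,0,0]],[0.3,[0,0,0],[0,0,0]],[0.35,[0,0,0],[0,0,0]],[0.4,[0,0,0],[0,0,0]],[0.6,[0,0,0],[0,0,0]],[0.6,[0,0,0],[0,0,0]],[0.6,[0,0,0],[0,0,0]],[0.6,[0,0,-0.5],[0,0,0]],[0.6,[0,0,-1],[0,0,0]],[0.6,[0,0,-2],[0,0,0]],[0.6,[0,0,-3],[0,0,0]],[0.6,[0,0,-3],[0,0,0]],[0.6,[0,0,-2],[0,0,0]],[0.6,[-1,0,-1],[0,0,0]],[0.6,[-3,0,0],[0,0,0]],[0.6,[-3,0,0],[0,0,0]],[0.6,[-3,0,0],[0,0,0]],[0.6,[-2,0,0],[0,0,0]],[0.6,[0,0,0],[0,0,0]]])

```text
time_s: 45.77
tool_pos: [0.4932, -0.3167, 0.2364]
tool_rot: [179.3, -0.0, 91.7]
force: [-1.1, -0.1, -0.3]
grip_width: 0.0521
```

Run:
```python
from h import *
np.set_printoptions(precision=4,suppress=True)
delta(None)
S=cam("scene");T=cam("top")
b=np.hstack([cv2.resize(T["image"][90:270,90:520],(430,180)),]) 
r=S["image"][150:370,140:460]
b=np.vstack([cv2.resize(T["image"][100:270,110:530],(740,300),interpolation=2),cv2.resize(r,(436,300),interpolation=2) if 0 else np.hstack([cv2.resize(S["image"][235:315,215:295],(300,300),interpolation=2),cv2.resize(r,(440,300),interpolation=2)])])
cv2.imwrite("pics/a14.png",b)
for n,box,f in(("red",(235,175,275,225),RED),("green",(385,180,440,240),GREEN)):
    try: print(n,cen(blob(T,box,f)))
    except Exception as e: print(n,e)
for n,c,bx,f,z in[("green T",T,(385,160,450,240),GREEN,.1),("green S",S,(225,225,290,290),GREEN,.1)]:
    k=blob(c,bx,f);print(n,cen(k),cv2.boundingRect(k))
for p in((.497,.1455),(.487,-.1935)): print([proj(c,(*p,z)) for c in(T,S) for z in(.085,.123)])
```

```text
t 45.7667 tcp [ 0.4932 -0.3167  0.2364] rot [179.3  -0.   91.7] w 0.0521 F [-1.1 -0.1 -0.3]
red [250.6269 206.3201]
green [420.9087 212.1921]
green T [420.9087 212.1921] (413, 205, 17, 16)
green S [251.1515 261.9545] (248, 258, 8, 13)
[array([250.4673, 207.1764]), array([247.9199, 204.2989]), array([355.2102, 208.3381]), array([355.7599, 199.0342])]
[array([420.2961, 212.4601]), array([424.2721, 209.7849]), array([252.2747, 268.687 ]), array([250.8616, 259.7818])]
```

The picture limit is reached, so I'll check the end state by numbers.

Run:
```python
from h import *
np.set_printoptions(precision=1,suppress=True)
S=cam("scene");T=cam("top")
G=lambda h,s,v:(abs(h-65)<20)&(s>90)&(v>12)
R=lambda h,s,v:((h<8)|(h>170))&(s>120)&(v>12)
for n,p,f,bt,bs in(("red",(.497,.1455),R,(235,175,275,235),(335,180,375,225)),("green",(.487,-.1935),G,(395,180,445,240),(230,240,280,290))):
  for c,b in((T,bt),(S,bs)):
    k=blob(c,b,f); A=[np.array([proj(c,(p[0]+r*np.cos(a),p[1]+r*np.sin(a),z)) for a in np.linspace(0,6.3,60) for z in zz]) for r,zz in((.012,(.09,.123)),)]
    q=A[0]; q2=np.vstack([q,[proj(c,(p[0]+.018*np.cos(a),p[1]+.018*np.sin(a),z)) for a in np.linspace(0,6.3,60) for z in(.078,.085)]])
    print(n,"seen box",k.min(0),k.max(0),"pred knob+cap",q2.min(0),q2.max(0),"knob",q.min(0),q.max(0))
im=cv2.cvtColor(S["image"],cv2.COLOR_BGR2HSV)
for y in range(256,280,2): print(y,[tuple(int(i) for i in im[y,x]) for x in range(244,262,2)])
for n,b,f in(("blue",(215,160,300,255),BLUE),("white",(370,175,460,260),GREY)): 
    k=blob(T,b,f); print(n,cen(k),circ(T,k,.014))
```

```text
red seen box [242. 198.] [260. 215.] pred knob+cap [241.5 198.1] [259.9 216.6] knob [241.7 198.1] [256.2 212.8]
red seen box [350. 198.] [362. 215.] pred knob+cap [348.6 195.8] [361.7 214.9] knob [350.9 195.8] [360.2 210.4]
green seen box [412. 204.] [430. 220.] pred knob+cap [410.7 203.5] [430.5 221.8] knob [414.8 203.6] [430.5 218.1]
green seen box [246. 258.] [259. 275.] pred knob+cap [245.2 256. ] [259.6 276. ] knob [246.1 256. ] [256.8 271.4]
256 [(17, 126, 200), (17, 130, 208), (17, 128, 210), (17, 124, 211), (17, 126, 214), (17, 126, 212), (17, 124, 223), (18, 124, 229), (18, 125, 224)]
258 [(17, 127, 209), (17, 129, 209), (20, 120, 172), (43, 117, 105), (55, 122, 92), (24, 116, 154), (17, 123, 233), (17, 125, 224), (18, 125, 225)]
260 [(17, 128, 208), (18, 126, 198), (54, 130, 88), (51, 132, 91), (51, 120, 91), (52, 122, 92), (27, 90, 130), (17, 111, 205), (17, 129, 225)]
262 [(19, 72, 227), (22, 44, 208), (51, 133, 92), (52, 123, 89), (51, 126, 93), (51, 125, 92), (43, 53, 92), (25, 25, 132), (19, 48, 154)]
264 [(30, 18, 203), (24, 34, 113), (47, 126, 81), (52, 122, 96), (51
[... 496 characters left out ...]
 [(20, 34, 112), (58, 108, 135), (63, 160, 167), (57, 127, 116), (49, 127, 84), (47, 114, 85), (50, 122, 90), (50, 129, 93), (17, 44, 81)]
274 [(17, 38, 108), (33, 26, 106), (63, 147, 158), (62, 153, 158), (49, 119, 86), (50, 123, 93), (49, 130, 88), (41, 77, 80), (17, 37, 97)]
276 [(28, 25, 194), (20, 35, 110), (30, 9, 110), (55, 47, 125), (47, 81, 91), (46, 54, 90), (28, 36, 85), (17, 39, 92), (23, 24, 137)]
278 [(26, 17, 214), (26, 17, 222), (24, 18, 140), (15, 30, 103), (15, 28, 110), (20, 26, 118), (23, 31, 131), (24, 30, 138), (24, 33, 122)]
blue [254.9 213.6] (array([0.5, 0.1]), np.float64(0.06253271864027474))
white [413.6 218.4] (array([ 0.5, -0.2]), np.float64(0.06614769425206476))
```

Both infusers match the upright, seated prediction to 1–2 px, and both saucer centroids moved by less than 0.6 px. Handing in.

```bash
python3 -c "
from cell import env
print(env.sign_off())"
```

```text
the job is handed in; nothing more can be done
None
```

Tea is laid for two and the job is handed in, at about 46 s of robot time. I did the blue place first (cup on saucer, then the red infuser in it), then the white place with the green infuser.

**Last checks:**
- **Infusers:** both fit the predicted upright, seated outline to about 1–2 px in both cameras.
- **Cups:** both sit within about 2–3 mm of the saucer centres.
- **Saucers:** their centres in the top view moved less than 0.6 px over the whole job.
- **Arm:** the gripper was clear of everything when I handed in.

**What was less clean or not checked:**
- **Blue cup:** it touched down about 3 mm lower than the lift height implied. It was pressed briefly with about 20 N before I eased off and released it. The other three touchdowns read 9–13 N.
- **Final picture:** the viewing limit was used up, so the last look at the green infuser was by numbers only.
- **Other objects:** I did not measure the jam jar, house, sugar bowl and tin again at the end. No contact with them showed during the moves.

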